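# Pack the picture tiles and peg the box shut

## Robot

A 6-joint arm with a two-finger parallel gripper is mounted at the origin on the work surface. World frame = base frame: x ahead of the robot, y to its left, z up, the work surface at z = 0. Lengths are in m, angles in rad, forces in N, time in s.
With the tool pointing down it reaches from about 0.225 to 0.875 m from the base axis. Payload 3.4 kg.
Tool frame: the origin (TCP) lies at the very end of the fingers, on their centre line; the grasp point (between the pads) lies 19 mm behind it; z points along the fingers, x is the direction in which the jaws open and shut, and the axes are right-handed (so a half turn about z gives the same grasp; the last joint's range is limited). The gripper opens to 85 mm and grips with 20 to 120 N. Pads are 22 mm wide; open, the fingers measure 114 mm over their backs; the gripper's body (76 mm by 85 mm) begins 54 mm behind the grasp point. The pads swing forward as they close: fully open they stand 13 mm farther back than shut.
Start: joints at [1.071, 0.276, 1.505, -0, 1.361, -0.121], TCP at [0.213, 0.534, 0.231] pointing down, gripper open.
Joint ranges: [-2.89, 2.89], [-0.75, 2.08], [0.22, 2.7], [-1.18, 4.32], [0.11, 2.71], [-2.7, 2.7]. Speed limits (rad/s): [2.57, 2.57, 3.14, 3.14, 3.14, 3.14].

## Interface

Orientations are given as a unit quaternion [w, x, y, z].
In Python, from rig import manip gives the robot as it stands.
- The arm moves only by the tool carry_out, never from a script. Its argument "series" is a list of rows, each a list of 2 entries, a list of its own where there are three numbers: the shift along the tool's x, y, z in mm, then the turn about the tool's z in degrees. A call has 1 to 10 rows; each row shifts and turns the pose as measured when the row begins, along the tool's axes as they then stand; what a row does not reach is not made up. A row lasts 1/12 s, in which the tool goes at most 41.7 mm and 7.16 degrees, less where a joint would pass 70% of its speed; a pose out of reach is approached as far as the arm can. A call is refused whole if a number of a shift passes 41.7 or a number of a turn 7.16, either way. A call with a gripper value outside its range is refused whole. "fingers" is the finger opening in mm, from 0 to 85.4, set as the call begins (left out, the last holds). The fingers move at their own pace and stop on an object; "squeeze" is the grip in N (left out, the last holds). Time passes only in rows, so rows that do not move let the fingers close. It gives the time, the measured TCP pose, the force and the opening at its end, in the units of the state.
- manip.get_state(): the state, without advancing time (a new reading comes with each control period).
- manip.get_image(name): name is "side" or "top"; returns a dict with "frame" (480x640x3 uint8, blue, green, red), "K" (3x3 intrinsics, pixels), "rvec" (rotation vector, rad) and "tvec" (3), from world to camera coordinates, as OpenCV has them. Camera axes: x right, y down, z forward; pixel columns grow to the right and rows downward; lengths in m; the calibration is good to about 2 mm. A picture is of the moment at which its call begins. There is no depth.
- manip.sign_off(): hands the job in, once; it reports no verdict.
The state is a dict: "clock": time; "qpos": joint angles; "qd": joint speeds; "effort": joint torques, N m; "position": TCP position; "ee_rot": TCP orientation; "contact_force": force on the tool from outside, world axes, zero at the start; "moment": the same for the moment, N m; "width": finger opening in m.
Only numpy, scipy, OpenCV 4.12 (cv2) and the standard library are available. Lean on these libraries where they do the work, as an engineer would, in place of code of your own. Each camera call takes 0.05 s, during which the arm holds its last target. There are 200 camera calls.

## Task

Put the picture tiles away: stack all that lie about into one square pile in the well of their box, slide the lid shut until it has snapped over the little ridge at the end, and lock it with the red peg, turning its wing square across behind the lid while pressing the peg fully home in its tapered hole so that it stays put when you let go. Leave the toys on the turntable alone.

Things in the scene. Friction and masses are not known exactly. Their poses are not given: they have to be found in the camera images.
- tile_box: Beech box for the tiles, fixed on the shelf, level: 136 long (x), 152 wide (y), 58 mm high; origin under its centre. +x is the way the lid CLOSES. Inside, 136 mm between the side walls (y). From the -x end: a 38 mm slot with counters, a divider 44 mm high, the tile well. On the -x +y corner outside stands the oak peg block, 49 mm high.
- well (a point): Centre of the tile well's floor, 4 mm above the shelf, 22 mm toward +x of the box's centre; axes as the box. The well is 78 mm long (x, divider to end wall) and 44 mm wide (y) between four corner guides with sloped lead-ins, tops 46 mm above the shelf. In the middle 46 mm of its length it opens on both sides into bays for the fingers, out to the side walls.
- lid (a joint): Slide of the oak lid in its grooves, m: 0 closed, 0.09 fully open (stop). Grows toward -x of the box. Friction 1.5 N. From 0.010 on, closing, a bead under it meets a springy ridge: 8 to 10 N force it over, then it snaps to under 0.001; short of the ridge it springs back to 0.006 to 0.010. Well quite clear for loading at 0.08 or more.
- lid_grip (a point): Centre of the dark bar on the lid, half-way up: 12 thick (x), 44 long (y), 22 mm high, 66 mm above the shelf; axes as the box. The lid is 6 mm thick, its top 55, its underside 49 mm above the shelf (seven piled tiles reach 46). With the lid closed the bar lies 40 mm toward -x from the box's centre.
- peg_press (a joint): How far the tapered wooden peg is pressed down, m: 0 standing proud, 0.0065 fully home (stop). It sticks by friction wherever it is left; it takes a firm push of 12 to 14 N to move it down. Under 0.005 it is not home; until then the wing stands above the lid and does not hold it.
- peg_turn (a joint): Turn of the peg, rad, anticlockwise seen from above: 0 wing along -x of the box, beside the lid's path (open); 1.57 wing along -y, square across behind the closed lid's end (locked); stop at 1.62. It turns stiffly, 0.08 to 0.1 N m, and stays where it is left.
- peg_grip (a point): Centre of the red thumb grip of the peg, half-way up, on the vertical peg axis: 30 long (its x), 12 thick (its y), 22 mm high, on a dark flange 44 mm across whose top, 11 mm below this point, can be pressed on. Peg up: 83.5 mm above the shelf; 75 mm toward -x, 90 toward +y from the box's centre. Wing 47 mm long, 11 wide under the flange, along its own -x.
- turn_centre (a point): Centre of the lazy susan's round top (300 mm across, 32 mm above the shelf), which carries a bead maze, caterpillar, bulldozer and ball, up to 0.19 m above the shelf; leave alone.
- caterpillar_c (a point): Middle of the red wooden caterpillar (about 135 x 35 x 45 mm) on the lazy susan; to be left alone.
- bulldozer_c (a point): Middle of the yellow toy bulldozer (about 105 x 66 x 80 mm) on the lazy susan; to be left alone.
- ball_center (a point): Centre of the blue ball (56 mm across) in its ring on the lazy susan; to be left alone.
- tile1_c (a point): Centre of the wooden picture tile with the red disc: 70 long (x), 38 wide (y), 6 mm thick (z), about 18 g, lying flat on the shelf top at the start, at least 25 mm free beside its long sides. May be absent (None).
- tile2_c (a point): Centre of the wooden picture tile with the blue square: 70 long (x), 38 wide (y), 6 mm thick (z), about 18 g, lying flat on the shelf top at the start, at least 25 mm free beside its long sides. May be absent (None).
- tile3_c (a point): Centre of the wooden picture tile with the yellow cross: 70 long (x), 38 wide (y), 6 mm thick (z), about 18 g, lying flat on the shelf top at the start, at least 25 mm free beside its long sides. May be absent (None).
- tile4_c (a point): Centre of the wooden picture tile with the green diamond: 70 long (x), 38 wide (y), 6 mm thick (z), about 18 g, lying flat on the shelf top at the start, at least 25 mm free beside its long sides. May be absent (None).
- tile5_c (a point): Centre of the wooden picture tile with the two orange dots: 70 long (x), 38 wide (y), 6 mm thick (z), about 18 g, lying flat on the shelf top at the start, at least 25 mm free beside its long sides. May be absent (None).
- tile6_c (a point): Centre of the wooden picture tile with the two black bars: 70 long (x), 38 wide (y), 6 mm thick (z), about 18 g, lying flat on the shelf top at the start, at least 25 mm free beside its long sides. May be absent (None).
- tile7_c (a point): Centre of the wooden picture tile with the blue ring: 70 long (x), 38 wide (y), 6 mm thick (z), about 18 g, lying flat on the shelf top at the start, at least 25 mm free beside its long sides. May be absent (None).
Mind the look-alikes: they are no part of the job. What is shaped like the part that bears tile1_c but purple or turquoise is not meant. What is shaped like the part that bears tile3_c but turquoise is not meant.

How it is judged:
By the outcome, as a careful person would: the job done as asked, in the order asked, and still so for the second after the job is handed in, with the robot touching nothing.
Of tile1, tile2, tile3, tile4, tile5, tile6, tile7 only 5 to 7 are there at a start; the rules pass over those that are not, and their reading is None.
At some moment in a run one of tile1, tile2, tile3, tile4, tile5, tile6, tile7 may be knocked a few centimetres aside while the robot is not near it.
Once in a run the grip may slacken for a moment while it holds something.
It also fails if it takes over 210 s, if anything falls off the work surface, if the arm or the gripper's body presses on something with over 40 N, if the wrist force passes 120 N, or if a joint passes its speed limit or range.

## Working session

There is one attempt and no reset: what is moved stays moved. The work goes in short steps, Python scripts to look and compute and a tool call to move; the robot and the scene stay as the last step left them, time stands still between calls to the robot, and variables do not carry over. Pictures are saved under pics/ and viewed, about 12 in all and at most 16, crops included, and the job is handed in when it is done.

Besides the shell and the picture viewer there is one more tool, called after "Request:" by a JSON object that holds its "op" and its "data". carry_out: Moves the arm, as the interface text tells. Its arguments: {"type":"object","properties":{"series":{"type":"array","items":{"type":"array"}},"fingers":{"type":"number"},"squeeze":{"type":"number"}},"required":["series"]}

```bash
ls; mkdir -p pics
cat > h.py <<'E'
import numpy as np, cv2
from rig import manip
def grab(n):
    d=manip.get_image(n); R=cv2.Rodrigues(np.array(d["rvec"],float))[0]
    return d["frame"],np.array(d["K"],float),R,np.array(d["tvec"],float).ravel()
def cast(c,uv,z):
    _,K,R,t=c; o=-R.T@t; d=R.T@np.linalg.solve(K,[uv[0],uv[1],1.]); return o+d*(z-o[2])/d[2]
def proj(c,p):
    _,K,R,t=c; q=K@(R@np.array(p,float)+t); return q[:2]/q[2]
E
python3 - <<'E'
from h import *
for n in("top","side"):
    c=grab(n); cv2.imwrite(f"pics/{n}0.png",c[0]); print(n,c[1].tolist(),(-c[2].T@c[3]).round(3),c[2].round(2).tolist())
print(manip.get_state())
E
```

```text
pics
top [[485.35545534038323, 0.0, 315.957290540607], [0.0, 485.35545534038323, 236.204094847203], [0.0, 0.0, 1.0]] [0.329 0.03  1.053] [[-0.03, -1.0, -0.01], [-0.97, 0.03, -0.25], [0.25, 0.0, -0.97]]
side [[540.0211395137674, 0.0, 323.15881929717875], [0.0, 540.0211395137674, 238.6850705526698], [0.0, 0.0, 1.0]] [ 0.167 -0.833  0.826] [[0.92, -0.39, 0.02], [-0.23, -0.58, -0.78], [0.32, 0.71, -0.63]]
{'clock': 0.1, 'qpos': array([ 1.07100980e+00,  2.76515124e-01,  1.50598436e+00,  3.97063421e-05,
        1.36071375e+00, -1.20990020e-01]), 'qd': array([-0.0012761 , -0.00019417, -0.00297329,  0.00103634, -0.00122019,
        0.0002958 ]), 'effort': array([ 8.59276861e-04, -4.17699337e+01, -2.46405333e+01, -3.37749088e-04,
        5.78151332e-03,  7.80788724e-06]), 'position': array([0.212399  , 0.5338338 , 0.23054454]), 'ee_rot': array([ 3.53321730e-04,  8.27589689e-01,  5.61332923e-01, -7.29463582e-04]), 'contact_force': array([ 0.2114993 ,  0.7513526 , -0.90595107]), 'moment': array([ 2.52144990e-02, -1.33419773e-03,  1.40595208e-05]), 'width': 0.0854563500321084}
```

View pics/top0.png

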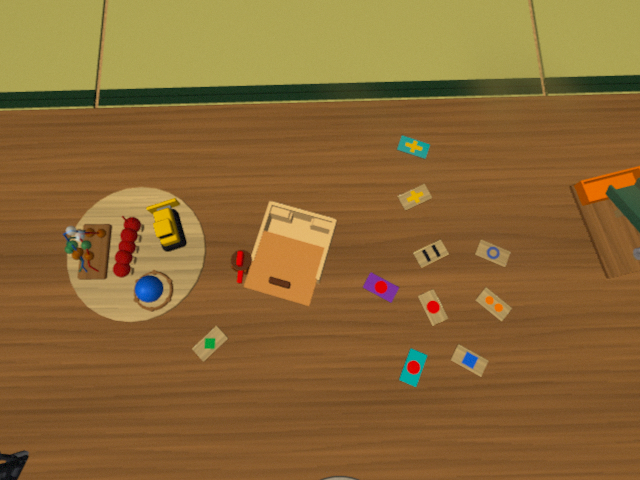

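View pics/side0.png

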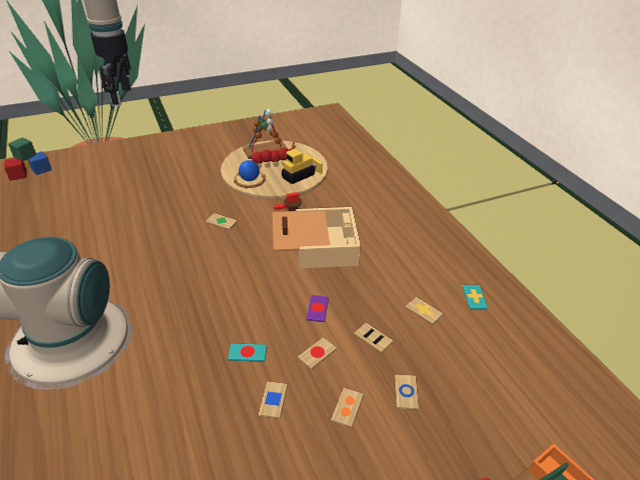

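```bash
cat >> h.py <<'E'
def tiles(c,z=.006,lo=300,hi=1600,roi=None):
    f=c[0]; b,g,r=[f[...,i].astype(int) for i in range(3)]
    hsv=cv2.cvtColor(f,cv2.COLOR_BGR2HSV)
    m=((hsv[...,2]>150)&(hsv[...,1]<150)&(hsv[...,0]<30)).astype(np.uint8)
    m=cv2.morphologyEx(m,cv2.MORPH_CLOSE,np.ones((3,3)))
    out=[]
    for k in cv2.findContours(m,cv2.RETR_EXTERNAL,cv2.CHAIN_APPROX_NONE)[0]:
        if not 150<cv2.contourArea(k)<2500: continue
        P=np.array([cast(c,p[0],z)[:2] for p in k])*1000
        (cx,cy),(w,h),a=cv2.minAreaRect(P.astype(np.float32))
        if w<h: w,h,a=h,w,a+90
        uv=k[:,0].mean(0)
        out.append((uv.round(),np.round([cx,cy,w,h,(a+90)%180-90],1)))
    return out
E
python3 - <<'E'
from h import *
C={n:grab(n) for n in("top","side")}
for n in C:
    print(n)
    for t in tiles(C[n]): print(*t)
c=C["top"]; f=c[0]
hsv=cv2.cvtColor(f,cv2.COLOR_BGR2HSV)
for p in [(290,250),(280,283),(300,218),(240,258),(431,240),(424,249),(150,100),(350,350),(330,235)]: print(p,f[p[1],p[0]],hsv[p[1],p[0]])
cv2.imwrite("pics/boxcrop.png",cv2.resize(f[185:325,210:360],None,fx=5,fy=4.2,interpolation=cv2.INTER_CUBIC))
cv2.imwrite("pics/tilecrop.png",cv2.resize(f[125:395,350:520],None,fx=2.2,fy=2.2,interpolation=cv2.INTER_CUBIC))
E
```

```text
top
[469. 360.] [ 322.5 -281.7   69.7   37.8   59.3]
[209. 343.] [371.6 261.7  69.3  37.6 -48. ]
[433. 307.] [ 435.2 -215.3   70.1   38.4   22.6]
[493. 304.] [ 438.1 -345.4   69.    38.5   47.1]
[492. 253.] [ 549.4 -356.3   69.3   37.5   63.7]
[431. 253.] [ 553.6 -220.7   69.9   39.2  -65.2]
[293. 236.] [590.   82.2 160.9 153.3  72.2]
[414. 197.] [ 685.5 -195.    70.4   39.4  -66.3]
side
[ 57. 431.] [ -31.5 -202.5  188.4   14.1  -89.6]
[ 43. 420.] [ -51.9 -173.   151.7   15.   -87.6]
[255. 423.] [ 275.7 -313.   222.1    9.8  -89.8]
[241. 425.] [ 253.  -301.7  228.    11.5  -89.5]
[220. 408.] [ 229.4 -245.1  322.2   15.4  -89.9]
[560. 336.] [ 899.6 -351.7  252.4   10.5  -89.4]
[547. 336.] [ 874.6 -332.5  337.9   15.9   89.4]
[179. 241.] [255.  241.6 330.7  16.2 -89.6]
[201. 278.] [274.2 119.  567.9  21.1 -89.9]
[167. 241.] [229.6 255.6 370.9  16.6 -90. ]
[ 41. 208.] [-41.8 486.3 264.2  35.1 -85.9]
(290, 250) [ 57 131 204] [ 15 184 204]
(280, 283) [25 52 96] [ 11 189  96]
(300, 218) [ 78 131 166] [ 18 135 166]
(240, 258) [  0   0 215] [  0 255 215]
(431, 240) [ 46  84 125] [ 14 161 125]
(424, 249) [ 70 115 136] [ 20 124 136]
(150, 100) [32 52 31] [ 61 103  52]
(350, 350) [ 52  96 142] [ 15 162 142]
(330, 235) [113 186 228] [ 19 129 228]
```

View pics/boxcrop.png

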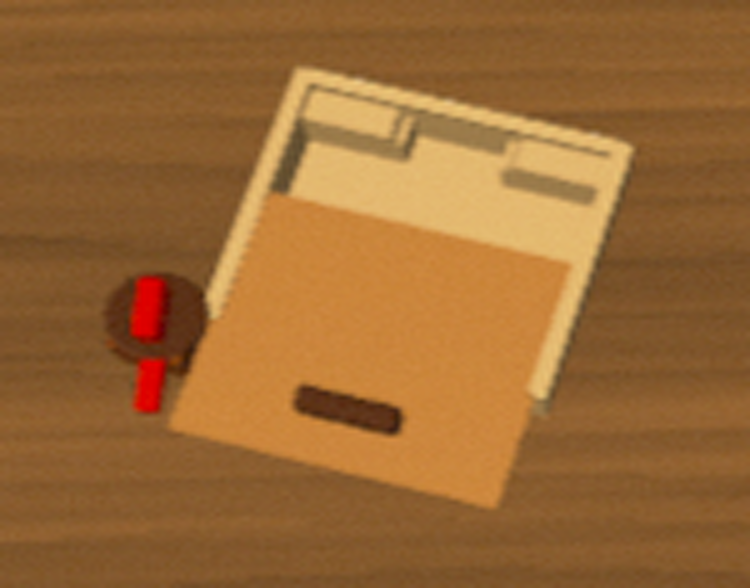

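View pics/tilecrop.png

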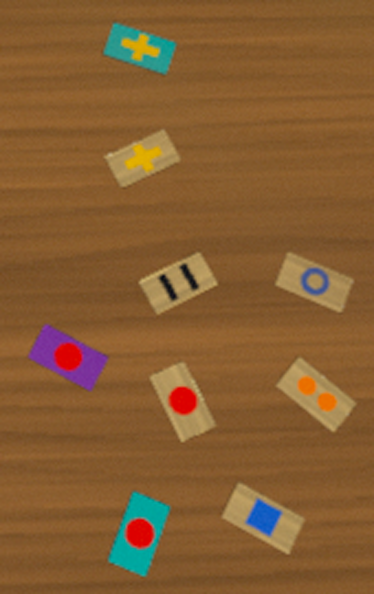

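Run:
```python
from h import *
c=grab("top"); f=c[0]
P=lambda x,y:(x/5+210-.4,y/4.2+185-.4)
for n,p,z in [("TL +x+y",(299,66),.058),("TR +x-y",(634,149),.058),("BR -x-y",(545,400),.058),("lid TL",(270,194),.055),("lid TR",(572,265),.055),("lid BL",(168,430),.055),("lid BR",(498,508),.055),("bar c",(349,403),.077)]:
    print(n,(cast(c,P(*p),z)*1000).round(1))
hsv=cv2.cvtColor(f,cv2.COLOR_BGR2HSV)
def blob(m,z,roi):
    x0,y0,x1,y1=roi; mm=np.zeros(m.shape,np.uint8); mm[y0:y1,x0:x1]=m[y0:y1,x0:x1]
    k=max(cv2.findContours(mm,cv2.RETR_EXTERNAL,cv2.CHAIN_APPROX_NONE)[0],key=cv2.contourArea)
    Q=np.array([cast(c,p[0],z)[:2] for p in k])*1000
    return np.array(cv2.minAreaRect(Q.astype(np.float32))[0]).round(1),np.round(cv2.minAreaRect(Q.astype(np.float32))[1:][0],1),cv2.minAreaRect(Q.astype(np.float32))[2], cv2.boxPoints(cv2.minAreaRect(k)).round(1).tolist()
print("lid",blob((hsv[...,0]<17)&(hsv[...,1]>165)&(hsv[...,2]>175),.055,(240,220,335,310)))
print("bar",blob((hsv[...,2]<125),.077,(265,270,295,292)))
print("red",blob((hsv[...,0]<6)&(hsv[...,1]>230)&(hsv[...,2]>120),.0945,(225,245,255,268)))
b=blob((hsv[...,2]>150)&((hsv[...,1]<150)|(hsv[...,2]>175))&(hsv[...,0]<30),.058,(245,195,345,310)); print("boxall",b)
```

```text
TL +x+y [667.5 129.   58. ]
TR +x-y [619.  -13.9  58. ]
BR -x-y [491.5  27.6  58. ]
lid TL [600.5 141.8  55. ]
lid TR [560.   14.4  55. ]
lid BL [481.3 183.9  55. ]
lid BR [439.4  48.3  55. ]
bar c [489.1 107.2  77. ]
lid (array([520.6,  97.4]), array([141.3, 126.2]), 72.05618286132812, [[243.3000030517578, 286.5], [260.20001220703125, 229.0], [325.5, 248.1999969482422], [308.6000061035156, 305.79998779296875]])
bar (array([485.6, 107.3]), array([43.2, 13.4]), 72.4420394897461, [[268.29998779296875, 282.5], [270.1000061035156, 276.20001220703125], [290.3999938964844, 282.0], [288.6000061035156, 288.29998779296875]])
red (array([534.4, 187. ]), array([29. , 12.1]), 0.6802577972412109, [[236.0, 251.0], [242.0, 251.0], [242.0, 265.0], [236.0, 265.0]])
boxall (array([553.3,  87.2]), array([152.9, 195.4]), 72.24593353271484, [[241.60000610351562, 286.1000061035156], [267.5, 197.89999389648438], [337.1000061035156, 218.39999389648438], [311.1000061035156, 306.5]])
```

```bash
cat >> h.py <<'E'
BC=np.array([579.,78.7]); YAW=-18.1
ux=np.array([np.cos(np.radians(YAW)),np.sin(np.radians(YAW))]); uy=np.array([-ux[1],ux[0]])
def box(x,y): return BC+x*ux+y*uy
def pose():
    s=manip.get_state(); from scipy.spatial.transform import Rotation as Rn
    w,x,y,z=s["ee_rot"]; M=Rn.from_quat([x,y,z,w]).as_matrix()
    return s,np.array(s["position"])*1000,np.degrees(np.arctan2(M[1,0],M[0,0])),M
def plan(*tg,start=None,sym=True,cap=40):
    """targets (x,y,z mm, phi deg) in turn; prints rows"""
    if start is None: s,p,f,M=pose()
    else: p,f=np.array(start[:3],float),start[3]
    print("at",np.round(p,1),round(f,1))
    for t in tg:
        rows=[]; g=np.array(t[:3],float)
        d0=(t[3]-f+90)%180-90 if sym else (t[3]-f+180)%360-180
        end=f+d0; n=int(max(np.ceil(np.linalg.norm(g-p)/cap),np.ceil(abs(d0)/7),1))
        for i in range(n):
            a=np.radians(f); v=(g-p)/(n-i); dt=-(end-f)/(n-i)
            sh=np.round([v[0]*np.cos(a)+v[1]*np.sin(a),v[0]*np.sin(a)-v[1]*np.cos(a),-v[2]],1); tr=round(dt,1)
            rows.append([sh.tolist(),tr]); f-=tr
            p=p+[sh[0]*np.cos(a)+sh[1]*np.sin(a),sh[0]*np.sin(a)-sh[1]*np.cos(a),-sh[2]]
        print("->",np.round(g,1),round(end,1),n,"rows:",str(rows).replace(" ",""))
E
python3 - <<'E'
from h import *
b=box(-96.3,0); plan((*b,120,YAW)); print(pose()[0]['qpos'].round(2))
E
```

```text
at [212.5 534.  230.9] 68.3
-> [487.5 108.6 120. ] -18.1 13 rows: [[[-22.6,31.8,8.5],np.float64(6.6)],[[-18.8,34.1,8.5],np.float64(6.6)],[[-14.7,36.1,8.5],np.float64(6.7)],[[-10.4,37.5,8.5],np.float64(6.6)],[[-6.1,38.5,8.5],np.float64(6.7)],[[-1.5,38.9,8.5],np.float64(6.6)],[[3.0,38.9,8.6],np.float64(6.7)],[[7.5,38.2,8.5],np.float64(6.6)],[[11.8,37.1,8.6],np.float64(6.7)],[[16.1,35.5,8.5],np.float64(6.6)],[[20.0,33.4,8.6],np.float64(6.7)],[[23.8,30.9,8.5],np.float64(6.6)],[[27.2,27.9,8.6],np.float64(6.7)]]
[ 1.07  0.28  1.51 -0.    1.36 -0.12]
```

Request:
{"op": "carry_out", "data": {"series": [[[-22.5, 32, 8.5], 6.6], [[-19, 34, 8.5], 6.6], [[-14.5, 36, 8.5], 6.6], [[-10.5, 37.5, 8.5], 6.6], [[-6, 38.5, 8.5], 6.6], [[-1.5, 39, 8.5], 6.6], [[3, 39, 8.5], 6.6], [[7.5, 38, 8.5], 6.6], [[12, 37, 8.5], 6.6], [[16, 35.5, 8.5], 6.6]], "fingers": 40, "squeeze": 30}}

```text
clock: 1.08
position: [0.4241, 0.2006, 0.142]
ee_rot: [-0.005, 1.0, 0.001, 0.002]
contact_force: [2.0, -0.2, 0.9]
width: 0.04
```

Request:
{"op": "carry_out", "data": {"series": [[[20, 33.5, 8.5], 6.6], [[24, 31, 8.5], 6.6], [[27, 28, 8.5], 6.6], [[0, 0, 0], 0]]}}

```text
clock: 1.42
position: [0.4893, 0.0893, 0.1139]
ee_rot: [-0.005, 0.983, -0.185, 0.003]
contact_force: [-0.6, 0.4, 1.0]
width: 0.0401
```

```bash
sed -i 's/tr=round(dt,1)/tr=float(round(dt,1))/' h.py
python3 - <<'E'
from h import *
b=box(-96.3,0); plan((*b,114,YAW),(*b,60,YAW),cap=27)
E
```

```text
at [489.3  89.3 113.9] -21.3
-> [487.5 108.6 114. ] -18.1 1 rows: [[[-8.7,-17.3,-0.1],-3.2]]
-> [487.5 108.6  60. ] -18.1 3 rows: [[[-0.0,0.0,18.0],0.0],[[-0.0,0.0,18.0],0.0],[[-0.0,0.0,18.0],0.0]]
```

Request:
{"op": "carry_out", "data": {"series": [[[-4.5, -8.5, 0], -1.6], [[-4.5, -8.5, 0], -1.6], [[0, 0, 0], 0], [[0, 0, 14], 0], [[0, 0, 14], 0], [[0, 0, 0], 0]]}}

```text
clock: 1.92
position: [0.4856, 0.1146, 0.0866]
ee_rot: [-0.006, 0.989, -0.151, 0.004]
contact_force: [-0.7, 1.0, -0.8]
width: 0.0402
```

Request:
{"op": "carry_out", "data": {"series": [[[3, 0, 13], 0], [[0, 0, 11], 0], [[0, 0, 0], 0], [[0, 0, 0], 0]]}}

```text
clock: 2.25
position: [0.4868, 0.1205, 0.0648]
ee_rot: [-0.006, 0.989, -0.144, 0.005]
contact_force: [-0.2, 0.6, 0.0]
width: 0.04
```

Request:
{"op": "carry_out", "data": {"series": [[[0, 0, 0], 0], [[0, 0, 0], 0], [[0, 0, 0], 0], [[0, 0, 0], 0], [[0, 0, 0], 0]], "fingers": 5}}

```text
clock: 2.67
position: [0.4871, 0.1221, 0.0669]
ee_rot: [-0.007, 0.99, -0.143, 0.006]
contact_force: [1.0, -0.5, -4.4]
width: 0.0109
```

Request:
{"op": "carry_out", "data": {"series": [[[-9, 0, 0], 0], [[-9, 0, 0], 0], [[-8, 0, 0], 0], [[-3, 0, 0], 0], [[0, 0, 0], 0]]}}

```text
clock: 3.08
position: [0.4589, 0.1311, 0.0669]
ee_rot: [-0.008, 0.989, -0.144, 0.009]
contact_force: [5.9, -2.7, -9.1]
width: 0.011
```

Request:
{"op": "carry_out", "data": {"series": [[[0, 0, 0], 0], [[0, 0, 0], 0], [[0, 0, 0], 0], [[0, 0, -20], 0], [[0, 0, -30], 0], [[0, 0, -30], 0], [[0, 0, -10], 0]], "fingers": 52}}

```text
clock: 3.67
position: [0.4516, 0.1297, 0.1583]
ee_rot: [-0.006, 0.99, -0.143, 0.002]
contact_force: [1.2, -0.0, 0.3]
width: 0.0519
```

Run:
```python
from h import *
print(pose()[1:], pose()[0]['contact_force'])
plan((435.2,-215.3,90,22.6+90),(435.2,-215.3,20,112.6))
```

```text
(array([451.63280157, 129.70523286, 158.30656736]), np.float64(-16.39972022744016), array([[ 0.95931432, -0.28230117,  0.00470014],
       [-0.28233647, -0.95925508,  0.01076137],
       [ 0.00147069, -0.01165056, -0.99993105]])) [ 1.20205855 -0.04951437  0.27941968]
at [451.6 129.7 158.3] -16.4
-> [ 435.2 -215.3   90. ] -67.4 9 rows: [[[9.1,37.3,7.6],5.7],[[12.7,36.2,7.6],5.7],[[16.3,34.8,7.6],5.7],[[19.6,33.0,7.6],5.7],[[22.8,30.8,7.6],5.6],[[25.7,28.5,7.6],5.7],[[28.4,25.8,7.6],5.6],[[30.8,22.9,7.6],5.7],[[32.9,19.7,7.5],5.6]]
-> [ 435.2 -215.3   20. ] -67.4 2 rows: [[[0.0,-0.0,35.0],0.0],[[0.0,-0.0,35.0],0.0]]
```

Request:
{"op": "carry_out", "data": {"series": [[[9, 37.5, 7.5], 5.6], [[12.5, 36, 7.5], 5.6], [[16.5, 35, 7.5], 5.6], [[19.5, 33, 7.5], 5.6], [[23, 31, 7.5], 5.6], [[25.5, 28.5, 7.5], 5.6], [[28.5, 26, 7.5], 5.6], [[23, 17, 5.5], 4.5], [[10, 6, 3], 2], [[0, 0, 0], 0]]}}

```text
clock: 4.5
position: [0.4414, -0.1895, 0.0997]
ee_rot: [-0.011, 0.849, -0.528, 0.006]
contact_force: [0.0, 0.6, 0.3]
width: 0.0521
```

Run:
```python
from h import *
c=grab("top")
for t in tiles(c): print(*t)
plan((435.2,-215.3,60,112.6),cap=14)
```

```text
[528. 424.] [ 193.5 -385.    94.3   29.7  -36.9]
[519. 395.] [ 251.  -373.5   49.3   22.3  -40.3]
[433. 364.] [ 315.7 -195.9  155.3   61.6  -60.3]
[209. 343.] [371.7 261.6  68.9  37.2 -47.6]
[487. 302.] [ 443.1 -324.2  109.4   28.2   54.4]
[547. 290.] [ 465.3 -465.4   90.2   25.4  -39.3]
[430. 253.] [ 553.2 -221.    70.2   38.2  -65.2]
[414. 197.] [ 685.1 -195.2   70.4   38.3  -66.3]
at [ 441.5 -188.4   99.9] -63.7
-> [ 435.2 -215.3   60. ] -67.4 4 rows: [[[5.3,4.4,10.0],0.9],[[5.4,4.3,10.0],0.9],[[5.5,4.2,10.0],1.0],[[5.5,4.2,9.9],0.9]]
```

Request:
{"op": "carry_out", "data": {"series": [[[5.5, 4.5, 16], 1], [[5.5, 4.5, 16], 1], [[5, 4, 16], 1], [[4, 3, 12], 0.5], [[0, 0, 4], 0], [[0, 0, 0], 0]]}}

```text
clock: 5.05
position: [0.4383, -0.2065, 0.0365]
ee_rot: [-0.014, 0.835, -0.549, 0.006]
contact_force: [0.0, 0.5, -0.3]
width: 0.0519
```

Run:
```python
from h import *
print(pose()[3].round(3).tolist()); plan((435.2,-215.3,3,112.6),cap=14)
```

```text
[[0.396, -0.918, 0.026], [-0.918, -0.396, 0.016], [-0.004, -0.03, -1.0]]
at [ 438.3 -206.5   36.5] -66.7
-> [ 435.2 -215.3    3. ] -67.4 3 rows: [[[2.3,2.1,11.2],0.2],[[2.3,2.1,11.2],0.3],[[2.3,2.1,11.1],0.2]]
```

Request:
{"op": "carry_out", "data": {"series": [[[4, 3.5, 17], 0.3], [[3, 2.5, 13], 0.3], [[0, 0, 2], 0], [[0, 0, 0], 0]]}}

```text
clock: 5.38
position: [0.4389, -0.2113, 0.0069]
ee_rot: [-0.014, 0.834, -0.551, 0.008]
contact_force: [0.2, 0.6, 1.0]
width: 0.0518
```

Request:
{"op": "carry_out", "data": {"series": [[[0.5, 5, 4], 0], [[0, 1, 1], 0], [[0, 0, 0], 0]]}}

```text
clock: 5.63
position: [0.4348, -0.2134, 0.0037]
ee_rot: [-0.015, 0.835, -0.549, 0.01]
contact_force: [-0.3, -0.2, -0.1]
width: 0.052
```

Request:
{"op": "carry_out", "data": {"series": [[[0, 0, 0], 0], [[0, 0, 0], 0], [[0, 0, 0], 0]], "fingers": 25, "squeeze": 40}}

```text
clock: 5.88
position: [0.4356, -0.2137, 0.0062]
ee_rot: [-0.015, 0.835, -0.549, 0.011]
contact_force: [0.3, -0.8, 0.2]
width: 0.025
```

Request:
{"op": "carry_out", "data": {"series": [[[0, 0, -3], 0], [[0, 0, 0], 0], [[0, 0, 1], 0], [[0, 0, 6], 0], [[0, 0, 3], 0], [[0, 0, 1], 0]], "fingers": 52}}

```text
clock: 6.38
position: [0.4369, -0.2144, -0.0012]
ee_rot: [-0.015, 0.835, -0.55, 0.013]
contact_force: [0.1, 0.2, 0.6]
width: 0.052
```

Run:
```python
from h import *
s=pose(); print(s[1],s[2],s[0]['contact_force'])
c=grab("side"); cv2.imwrite("pics/s1.png",cv2.resize(c[0][290:430,230:400],None,fx=4,fy=4)); print(proj(c,(.4352,-.2153,.006)))
```

```text
[ 436.89514417 -214.36856626   -1.18862796] -66.68749908212659 [0.08564185 0.15321314 0.59541054]
[317.98673063 351.12206013]
```

View pics/s1.png

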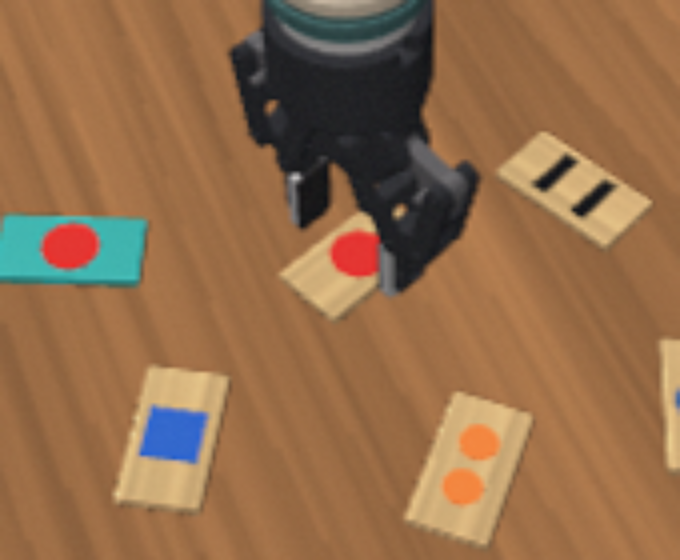

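Request:
{"op": "carry_out", "data": {"series": [[[0, 0, 1], 0], [[0, 0, 0.5], 0], [[0, 0, 0.5], 0], [[0, 0, 0], 0]], "fingers": 25}}

```text
clock: 6.77
position: [0.4371, -0.2138, -0.0004]
ee_rot: [-0.015, 0.835, -0.55, 0.013]
contact_force: [-0.3, -0.4, -0.1]
width: 0.0364
```

Run:
```python
from h import *
s,p,f,M=pose(); b=box(24.3,0); print(b)
plan((*b,90,YAW+90),start=(437,-214,60,f),cap=36)
```

```text
[602.09753228  71.15056276]
at [ 437. -214.   60.] -66.7
-> [602.1  71.2  90. ] -108.1 10 rows: [[[-19.7,-26.4,-3.0],4.1],[[-21.5,-25.0,-3.0],4.1],[[-23.2,-23.4,-3.0],4.1],[[-24.8,-21.6,-3.0],4.2],[[-26.4,-19.8,-3.0],4.1],[[-27.7,-17.8,-3.0],4.2],[[-28.9,-15.8,-3.0],4.1],[[-30.0,-13.6,-3.0],4.2],[[-30.9,-11.4,-3.0],4.1],[[-31.7,-9.2,-3.0],4.2]]
```

Request:
{"op": "carry_out", "data": {"series": [[[0, 0, -12], 0], [[0, 0, -26], 0], [[0, 0, -22], 0], [[-19.5, -26.5, -8], 4], [[-21.5, -25, -5], 4], [[-23, -23.5, -3], 4], [[-25, -21.5, -2], 4], [[-26.5, -20, -2], 4], [[-27.5, -18, -2], 4], [[-29, -16, -2], 4]]}}

```text
clock: 7.6
position: [0.5528, -0.0141, 0.0909]
ee_rot: [0.016, -0.664, 0.747, -0.007]
contact_force: [0.5, -0.6, 0.2]
width: 0.0369
```

Run:
```python
from h import *
b=box(24.3,0)
plan((*b,90,YAW+90),cap=26); print(pose()[0]['width'])
```

```text
at [552.8 -14.1  90.9] -96.7
-> [602.1  71.2  90. ] -108.1 4 rows: [[[-22.6,-9.7,0.2],2.8],[[-23.1,-8.6,0.2],2.9],[[-23.4,-7.5,0.2],2.8],[[-23.8,-6.3,0.3],2.9]]
0.036868638413620744
```

Request:
{"op": "carry_out", "data": {"series": [[[-23, -10, 0], 3], [[-23, -9, 0], 3], [[-17, -6, 0], 2], [[-10, -2.5, 0], 1.2], [[-3, -1, 0], 0.5], [[0, 0, 0], 0], [[0, 0, 0], 0]]}}

```text
clock: 8.18
position: [0.5992, 0.0666, 0.0902]
ee_rot: [0.017, -0.598, 0.801, -0.004]
contact_force: [0.8, -0.1, 1.4]
width: 0.0368
```

Run:
```python
from h import *
b=box(24.3,0)
plan((*b,60,YAW+90),cap=10); s=pose(); print(s[0]['width'],s[0]['qd'].round(3),s[3].round(3).tolist())
c=grab("top"); cv2.imwrite("pics/t2.png",cv2.resize(c[0][180:330,220:370],None,fx=4,fy=4)); print(proj(c,(*b/1000,.06)))
```

```text
at [599.2  66.6  90.2] -106.5
-> [602.1  71.2  60. ] -108.1 4 rows: [[[-1.3,-0.4,7.5],0.4],[[-1.3,-0.3,7.6],0.4],[[-1.3,-0.4,7.5],0.4],[[-1.3,-0.3,7.6],0.4]]
0.0368185624333639 [ 0.     0.007  0.007 -0.005 -0.003 -0.003] [[-0.284, -0.958, 0.033], [-0.958, 0.285, 0.014], [-0.023, -0.028, -0.999]]
[296.6479042 228.5609606]
```

View pics/t2.png

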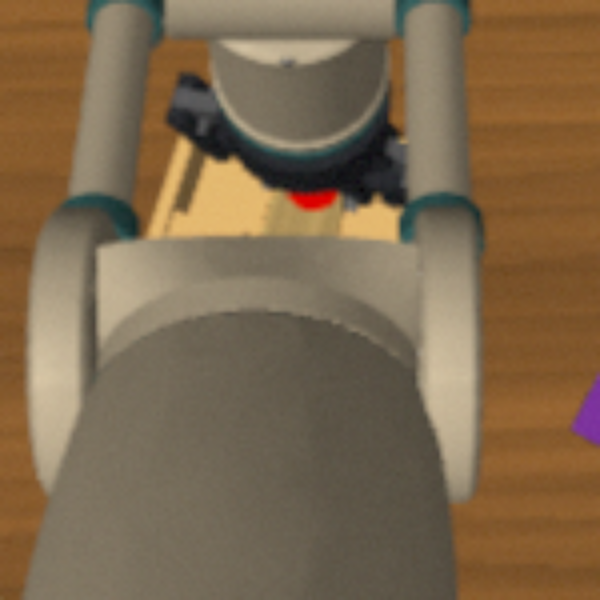

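Request:
{"op": "carry_out", "data": {"series": [[[-2, -0.5, 10], 0.5], [[-2, -0.5, 12], 0.5], [[-1, -0.5, 7], 0.4], [[0, 0, 2], 0], [[0, 0, 0], 0]]}}

```text
clock: 8.65
position: [0.6011, 0.0675, 0.0564]
ee_rot: [0.016, -0.585, 0.811, -0.004]
contact_force: [1.3, -0.4, -0.3]
width: 0.0365
```

```bash
cat >> h.py <<'E'
def st():
    s,p,f,M=pose(); d=p[:2]-BC
    print("p",p.round(1),"phi",round(f,1),"box",(d@ux).round(1),(d@uy).round(1),"tilt",M[:2,2].round(3),"w",round(s['width']*1000,1),"F",np.round(s['contact_force'],1),"t",s['clock'])
E
python3 - <<'E'
from h import *
b=box(24.3,0); st()
plan((*b,5,YAW+90),cap=10)
E
```

```text
p [601.1  67.5  56.4] phi -108.3 box 24.5 -3.8 tilt [0.031 0.013] w 36.5 F [ 1.3 -0.4 -0.3] t 8.65
at [601.1  67.5  56.4] -108.3
-> [602.1  71.2   5. ] -108.1 6 rows: [[[-0.6,0.0,8.6],-0.0],[[-0.6,0.1,8.6],-0.0],[[-0.7,0.0,8.6],-0.1],[[-0.6,0.0,8.5],-0.0],[[-0.7,0.1,8.6],-0.1],[[-0.6,0.0,8.5],-0.0]]
```

Request:
{"op": "carry_out", "data": {"series": [[[-3, 0, 0], 0], [[-1, 0, 4], 0], [[0, 0, 6], 0], [[0, 0, 0], 0]]}}

```text
clock: 8.98
position: [0.603, 0.0708, 0.0462]
ee_rot: [0.017, -0.585, 0.811, -0.004]
contact_force: [0.2, -0.5, 0.2]
width: 0.0363
```

```bash
python3 -c "
from h import *
st()"
```

```text
p [603.   70.8  46.2] phi -108.4 box 25.3 -0.0 tilt [0.032 0.013] w 36.3 F [ 0.2 -0.5  0.2] t 8.9833
```

Down to the floor (≈38 mm more, with a slow finish).

Request:
{"op": "carry_out", "data": {"series": [[[0, 0.5, 8], -0.2], [[0, 0.5, 10], 0], [[0, 0, 10], 0], [[0, 0, 7], 0], [[0, 0, 2], 0], [[0, 0, 0], 0]]}}

```text
clock: 9.48
position: [0.603, 0.0719, 0.0047]
ee_rot: [0.016, -0.587, 0.81, -0.004]
contact_force: [-0.4, 0.7, 0.5]
width: 0.0364
```

```bash
python3 -c "
from h import *
st()"
```

```text
p [603.   71.9   4.7] phi -108.1 box 24.9 1.0 tilt [0.031 0.013] w 36.4 F [-0.4  0.7  0.5] t 9.4833
```

```bash
python3 -c "
from h import *
plan((553.6,-220.7,70,24.8),start=(603,72,85,-108.1),cap=38)"
```

```text
at [603.  72.  85.] -108.1
-> [ 553.6 -220.7   70. ] -155.2 8 rows: [[[36.7,-5.5,1.9],5.9],[[35.9,-9.2,1.9],5.9],[[34.8,-12.9,1.9],5.9],[[33.3,-16.4,1.9],5.9],[[31.4,-19.7,1.8],5.9],[[29.2,-22.9,1.9],5.9],[[26.8,-25.7,1.8],5.8],[[24.0,-28.4,1.9],5.9]]
```

Request:
{"op": "carry_out", "data": {"series": [[[0, 0, 0], 0], [[0, 0, 0], 0], [[0, 0, -15], 0], [[0, 0, -35], 0], [[0, 0, -28], 0], [[36, -5.5, -6], 5.8], [[36, -9, 0], 5.8], [[35, -13, 0], 5.8], [[33, -16.5, 0], 5.8], [[31.5, -20, 0], 5.8]], "fingers": 52}}

```text
clock: 10.32
position: [0.5733, -0.1103, 0.0931]
ee_rot: [0.022, -0.361, 0.932, -0.001]
contact_force: [0.9, -1.7, 0.2]
width: 0.052
```

Request:
{"op": "carry_out", "data": {"series": [[[29, -23, 2], 5.8], [[26, -24, 2], 5.8], [[14, -16, 2], 4.5], [[6, -6, 1], 1.5], [[0, 0, 0], 0]]}}

```text
clock: 10.73
position: [0.5535, -0.2237, 0.0878]
ee_rot: [0.025, -0.202, 0.979, -0.002]
contact_force: [0.7, 0.3, -1.0]
width: 0.0519
```

```bash
python3 -c "
from h import *
st(); plan((553.6,-220.7,25,24.8),cap=14)
c=grab('top'); print(*tiles(c),sep='\n')
cv2.imwrite('pics/t3.png',cv2.resize(c[0][180:330,220:370],None,fx=4,fy=4))"
```

```text
p [ 553.5 -223.7   87.8] phi -156.6 box 69.7 -295.4 tilt [0.05  0.006] w 51.9 F [ 0.7  0.3 -1. ] t 10.7333
at [ 553.5 -223.7   87.8] -156.6
-> [ 553.6 -220.7   25. ] -155.2 5 rows: [[[-0.3,0.5,12.6],-0.3],[[-0.2,0.6,12.6],-0.3],[[-0.3,0.5,12.5],-0.3],[[-0.3,0.6,12.6],-0.3],[[-0.2,0.5,12.5],-0.2]]
(array([209., 343.]), array([371.6, 261.7,  68.9,  37.1, -47.5]))
(array([543., 316.]), array([ 407.8, -446.4,   89. ,   28. ,  -33.4]))
(array([470., 261.]), array([ 527. , -289.1,  208.3,   77.9,  -65. ]))
(array([430., 252.]), array([ 552.7, -220. ,   68. ,   38.2,  -65.2]))
(array([491., 219.]), array([ 626.3, -359.5,   77.9,   17.8,   58.6]))
(array([557., 206.]), array([ 652.5, -514.8,   93.5,   24.7,  -36.1]))
(array([414., 196.]), array([ 685.1, -195.1,   70.1,   38.4,  -66. ]))
```

View pics/t3.png

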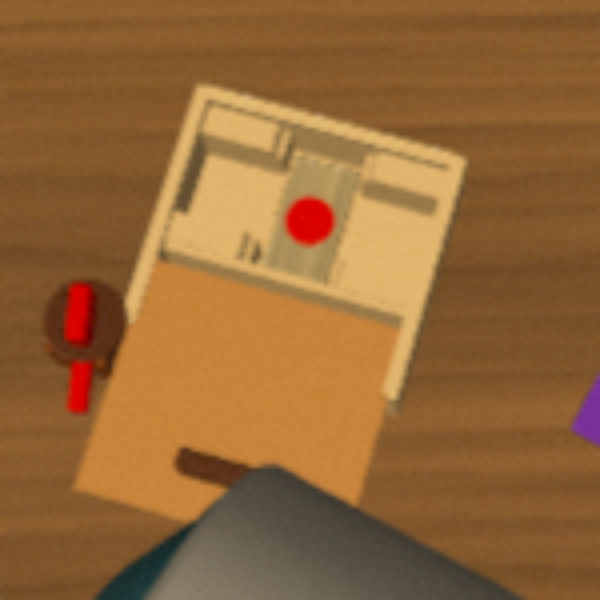

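Request:
{"op": "carry_out", "data": {"series": [[[-1, 2, 30], -0.7], [[-0.5, 1, 25], -0.6], [[0, 0, 0], 0]]}}

```text
clock: 11.03
position: [0.5599, -0.2161, 0.035]
ee_rot: [0.028, -0.217, 0.976, -0.004]
contact_force: [-1.0, -0.2, 0.7]
width: 0.052
```

```bash
python3 -c "
from h import *
st(); plan((553.2,-220.4,-1.5,24.8),cap=14)"
```

```text
p [ 559.9 -216.1   35. ] phi -154.8 box 73.4 -286.1 tilt [0.057 0.005] w 52.0 F [-1.  -0.2  0.7] t 11.0333
at [ 559.9 -216.1   35. ] -154.8
-> [ 553.2 -220.4   -1.5] -155.2 3 rows: [[[2.6,-0.4,12.2],0.1],[[2.7,-0.3,12.1],0.1],[[2.6,-0.4,12.2],0.2]]
```

Request:
{"op": "carry_out", "data": {"series": [[[3, -0.5, 10], 0.1], [[3, -0.5, 10], 0.1], [[2, 0, 9], 0.1], [[1, 0, 5], 0], [[0, 0, 2], 0], [[0, 0, 0.5], 0]]}}

```text
clock: 11.53
position: [0.5562, -0.2165, -0.0016]
ee_rot: [0.03, -0.219, 0.975, -0.004]
contact_force: [-1.3, -0.2, 6.2]
width: 0.0519
```

```bash
python3 -c "
from h import *
st(); plan((553.2,-220.4,-1.5,24.8),cap=14)"
```

```text
p [ 556.2 -216.5   -1.6] phi -154.7 box 70.0 -287.7 tilt [0.06  0.005] w 51.9 F [-1.3 -0.2  6.2] t 11.5333
at [ 556.2 -216.5   -1.6] -154.7
-> [ 553.2 -220.4   -1.5] -155.2 1 rows: [[[4.4,-2.2,-0.1],0.5]]
```

Request:
{"op": "carry_out", "data": {"series": [[[4, -2, -0.5], 0.4], [[0, 0, 0], 0]]}}

```text
clock: 11.7
position: [0.554, -0.2205, -0.0005]
ee_rot: [0.031, -0.215, 0.976, -0.004]
contact_force: [-0.3, -0.3, -0.2]
width: 0.0519
```

Request:
{"op": "carry_out", "data": {"series": [[[0, 0, 0], 0], [[0, 0, 0], 0], [[0, 0, 0], 0], [[0, 0, 0], 0]], "fingers": 25}}

```text
clock: 12.03
position: [0.5545, -0.2218, 0.0012]
ee_rot: [0.031, -0.215, 0.976, -0.006]
contact_force: [-0.4, -0.7, -0.6]
width: 0.0362
```

```bash
python3 -c "
from h import *
st(); p=pose(); print(p[0]['qpos'].round(3),p[0]['effort'].round(2))"
```

```text
p [ 554.5 -221.8    1.2] phi -155.2 box 70.0 -293.2 tilt [0.064 0.003] w 36.2 F [-0.4 -0.7 -0.6] t 12.0333
[-0.518  0.494  1.808  0.048  0.786  2.158] [-2.000e-02 -4.704e+01 -1.719e+01  1.300e-01 -2.800e-01  0.000e+00]
```

```bash
python3 -c "
from h import *
s,p,f,M=pose(); b=box(23.5,0)
plan((*b,90,YAW+90),start=(554,-222,60,f),cap=36)"
```

```text
at [ 554. -222.   60.] -155.2
-> [601.3  71.4  90. ] -108.1 9 rows: [[[-18.5,27.4,-3.3],-5.2],[[-20.9,25.6,-3.3],-5.2],[[-23.1,23.6,-3.3],-5.2],[[-25.1,21.4,-3.4],-5.2],[[-27.0,19.0,-3.3],-5.3],[[-28.6,16.5,-3.4],-5.2],[[-30.0,13.8,-3.3],-5.3],[[-31.1,10.9,-3.4],-5.2],[[-32.1,8.1,-3.3],-5.3]]
```

Request:
{"op": "carry_out", "data": {"series": [[[0, 0, -12], 0], [[0, 0, -26], 0], [[0, 0, -22], 0], [[-18.5, 27.5, -10], -5.2], [[-21, 25.5, -5], -5.2], [[-23, 23.5, -3], -5.2], [[-25, 21.5, -2], -5.2], [[-27, 19, -2], -5.2], [[-28.5, 16.5, -2], -5.2], [[-30, 14, -2], -5.2]]}}

```text
clock: 12.87
position: [0.5866, 0.0074, 0.0928]
ee_rot: [0.029, -0.516, 0.856, -0.017]
contact_force: [0.3, -0.5, -0.4]
width: 0.0361
```

Request:
{"op": "carry_out", "data": {"series": [[[-29, 10, 0], -5], [[-14, 4, 0], -3], [[-6, 1.5, 0], -1], [[0, 0, 0], 0], [[0, 0, 0], 0]]}}

```text
clock: 13.28
position: [0.5942, 0.0683, 0.0936]
ee_rot: [0.029, -0.588, 0.808, -0.019]
contact_force: [0.3, 0.5, 1.2]
width: 0.0364
```

```bash
python3 -c "
from h import *
st(); p=pose(); print(p[0]['qpos'].round(3),p[0]['effort'].round(2)); plan((*box(23.5,0),52,YAW+90),cap=14)"
```

```text
p [594.2  68.3  93.6] phi -107.9 box 17.7 -5.2 tilt [0.07  0.004] w 36.4 F [0.3 0.5 1.2] t 13.2833
[-0.004  0.382  1.715  0.005  0.975  1.876] [ 7.700e-01 -4.449e+01 -2.112e+01  1.200e-01 -4.000e-01 -2.000e-02]
at [594.2  68.3  93.6] -107.9
-> [601.3  71.4  52. ] -108.1 4 rows: [[[-1.3,-1.5,10.4],0.1],[[-1.3,-1.4,10.4],0.0],[[-1.3,-1.5,10.4],0.1],[[-1.3,-1.4,10.4],0.0]]
```

```bash
cat >> h.py <<'E'
def plan(*tg,start=None,sym=True,cap=40):
    s,p,f,M=pose(); 
    from scipy.spatial.transform import Rotation as Rn
    if start is not None:
        p=np.array(start[:3],float); M=M@Rn.from_euler('z',-(start[3]-f),degrees=True).as_matrix(); f=start[3]
    print("at",np.round(p,1),round(f,1))
    for t in tg:
        rows=[]; g=np.array(t[:3],float)
        d0=(t[3]-f+90)%180-90 if sym else (t[3]-f+180)%360-180
        end=f+d0; n=int(max(np.ceil(np.linalg.norm(g-p)/cap),np.ceil(abs(d0)/7),1))
        for i in range(n):
            sh=np.round(M.T@((g-p)/(n-i)),1); tr=float(round(-(end-f)/(n-i),1))
            rows.append([sh.tolist(),tr]); p=p+M@sh; f-=tr; M=M@Rn.from_euler('z',tr,degrees=True).as_matrix()
        print("->",np.round(g,1),round(end,1),n,"rows:",str(rows).replace(" ",""))
E
python3 -c "
from h import *
plan((*box(23.5,0),50,YAW+90),(*box(23.5,0),13,YAW+90),cap=12)"
```

```text
at [594.2  68.3  93.6] -107.9
-> [601.3  71.4  50. ] -108.1 4 rows: [[[-1.0,-0.7,11.0],0.1],[[-1.0,-0.7,11.0],0.0],[[-1.0,-0.8,11.0],0.1],[[-1.1,-0.7,11.0],0.0]]
-> [601.3  71.4  13. ] -108.1 4 rows: [[[0.2,0.6,9.2],0.0],[[0.2,0.6,9.2],0.0],[[0.3,0.6,9.3],0.0],[[0.2,0.6,9.2],0.0]]
```

Request:
{"op": "carry_out", "data": {"series": [[[-1.5, -1, 11], 0], [[-1.5, -1, 11], 0], [[-1.5, -1, 11], 0], [[-1, -0.5, 9], 0], [[0, 0, 2], 0], [[0, 0, 0], 0]]}}

```text
clock: 13.78
position: [0.6016, 0.0671, 0.0435]
ee_rot: [0.027, -0.584, 0.811, -0.018]
contact_force: [0.1, 0.2, -0.2]
width: 0.036
```

```bash
python3 -c "
from h import *
st(); plan((*box(23.5,0),13,YAW+90),cap=9)"
```

```text
p [601.6  67.1  43.5] phi -108.4 box 25.1 -4.0 tilt [0.065 0.002] w 36.0 F [ 0.1  0.2 -0.2] t 13.7833
at [601.6  67.1  43.5] -108.4
-> [601.3  71.4  13. ] -108.1 4 rows: [[[-0.8,0.9,7.6],-0.1],[[-0.8,0.9,7.6],-0.1],[[-0.9,0.8,7.6],-0.0],[[-0.8,0.9,7.7],-0.1]]
```

Request:
{"op": "carry_out", "data": {"series": [[[-3, 0.8, 1], 0], [[-1.3, 1, 5], 0], [[-0.3, 0.8, 8], 0], [[0, 0.8, 8], 0], [[0, 0.5, 5], 0], [[0, 0, 2], 0], [[0, 0, 0], 0]]}}

```text
clock: 14.37
position: [0.6022, 0.0728, 0.0117]
ee_rot: [0.028, -0.584, 0.811, -0.019]
contact_force: [1.0, 0.6, 2.5]
width: 0.0361
```

```bash
python3 -c "
from h import *
st()
plan((400,-40,90,-108),start=(601,72,100,-108.1),cap=36)"
```

```text
p [602.2  72.8  11.7] phi -108.4 box 23.9 1.6 tilt [0.067 0.001] w 36.1 F [1.  0.6 2.5] t 14.3667
at [601.  72. 100.] -108.1
-> [400. -40.  90.] -108.0 7 rows: [[[24.2,22.3,-0.5],-0.0],[[24.1,22.3,-0.5],-0.0],[[24.2,22.3,-0.5],-0.0],[[24.1,22.4,-0.5],-0.0],[[24.2,22.3,-0.5],-0.0],[[24.1,22.4,-0.6],-0.0],[[24.2,22.3,-0.5],-0.1]]
```

```bash
python3 -c "
from h import *
plan((300,160,110,-42),(240,130,110,42.4),start=(600,72,100,-108.1),cap=36)"
```

```text
at [600.  72. 100.] -108.1
-> [300. 160. 110.] -42.0 10 rows: [[[0.9,31.1,-3.0],-6.6],[[-2.6,31.0,-3.0],-6.6],[[-6.2,30.5,-3.0],-6.6],[[-9.7,29.6,-3.0],-6.6],[[-13.0,28.3,-3.0],-6.6],[[-16.2,26.6,-3.0],-6.6],[[-19.1,24.6,-3.0],-6.6],[[-21.8,22.2,-3.0],-6.6],[[-24.2,19.6,-3.0],-6.7],[[-26.4,16.6,-3.0],-6.6]]
-> [240. 130. 110.] 42.4 13 rows: [[[-1.9,4.8,-0.3],-6.5],[[-2.4,4.6,-0.3],-6.5],[[-2.9,4.2,-0.3],-6.5],[[-3.4,3.9,-0.3],-6.5],[[-3.8,3.5,-0.3],-6.5],[[-4.2,3.0,-0.3],-6.5],[[-4.5,2.6,-0.3],-6.5],[[-4.7,2.0,-0.3],-6.5],[[-4.9,1.5,-0.3],-6.5],[[-5.1,0.9,-0.3],-6.5],[[-5.1,0.3,-0.3],-6.5],[[-5.1,-0.2,-0.4],-6.5],[[-5.1,-0.8,-0.3],-6.4]]
```

Request:
{"op": "carry_out", "data": {"series": [[[0, 0, 0], 0], [[0, 0, 0], 0], [[0, 0, -12], 0], [[0, 0, -30], 0], [[0, 0, -30], 0], [[0, 0, -15], 0]], "fingers": 52}}

```text
clock: 14.87
position: [0.593, 0.0727, 0.097]
ee_rot: [0.023, -0.584, 0.811, -0.016]
contact_force: [-0.2, -0.0, -0.5]
width: 0.0517
```

Request:
{"op": "carry_out", "data": {"series": [[[1, 31, -3], -6.6], [[-2.5, 31, -3], -6.6], [[-6, 30.5, -3], -6.6], [[-9.5, 29.5, -3], -6.6], [[-13, 28.5, -3], -6.6], [[-16, 26.5, -3], -6.6], [[-19, 24.5, -3], -6.6], [[-22, 22, -3], -6.6], [[-24, 19.5, -3], -6.6], [[-20, 13, -3], -6.6]]}}

```text
clock: 15.7
position: [0.2986, 0.1541, 0.1141]
ee_rot: [-0.015, 0.94, -0.34, 0.039]
contact_force: [-1.3, 0.2, -0.2]
width: 0.0522
```

Request:
{"op": "carry_out", "data": {"series": [[[-2, 5, 0], -6.5], [[-2.5, 4.5, 0], -6.5], [[-3, 4, 0], -6.5], [[-3.5, 4, 0], -6.5], [[-4, 3.5, 0], -6.5], [[-4, 3, 0], -6.5], [[-4.5, 2.5, 0], -6.5], [[-4.5, 2, 0], -6.5], [[-5, 1.5, 0], -6.5], [[-5, 1, 0], -6.5]]}}

```text
clock: 16.53
position: [0.2444, 0.1281, 0.113]
ee_rot: [0.008, 0.967, 0.25, 0.044]
contact_force: [0.4, 0.1, -0.8]
width: 0.0522
```

```bash
python3 -c "
from h import *
st(); p=pose(); print(p[0]['qpos'].round(3)); 
c=grab('top'); print(*tiles(c),sep='\n')
cv2.imwrite('pics/t4.png',c[0])"
```

```text
p [244.4 128.1 113. ] phi 29.1 box -333.4 -57.0 tilt [0.09  0.006] w 52.2 F [ 0.4  0.1 -0.8] t 16.5333
[ 0.25  -0.126  2.29  -0.021  0.889 -0.244]
(array([230., 469.]), array([135.5, 218. , 149.1,  55. ,  88.6]))
(array([271., 463.]), array([136. , 132.1,  70.7,  24.5,  16. ]))
(array([469., 360.]), array([ 322.6, -281.7,   69.8,   37.7,   59.4]))
(array([209., 343.]), array([371.5, 261.7,  69.2,  37.4, -47.7]))
(array([493., 304.]), array([ 437.9, -345.2,   69. ,   38.8,   46.7]))
(array([492., 253.]), array([ 549.5, -356.4,   69.3,   37.2,   63.9]))
(array([414., 196.]), array([ 685.5, -195. ,   70.4,   39.4,  -66.3]))
```

View pics/t4.png

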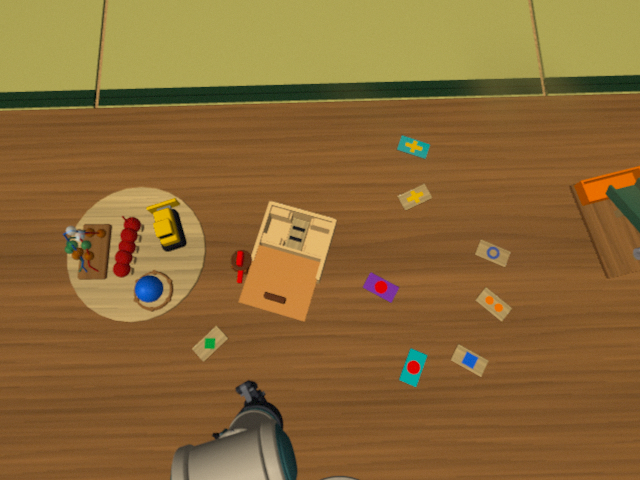

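Request:
{"op": "carry_out", "data": {"series": [[[-20, -5, 0], 0], [[-20, -5, 0], 0], [[-20, -5, 0], 0], [[-15, -4, 0], 0]]}}

```text
clock: 16.92
position: [0.1712, 0.1082, 0.1073]
ee_rot: [0.008, 0.968, 0.247, 0.047]
contact_force: [-0.3, -0.7, -0.1]
width: 0.0522
```

```bash
python3 -c "
from h import *
st(); p=pose(); print(p[0]['qpos'].round(3),p[0]['qpos'][[1,2,4]].sum())"
```

```text
p [171.2 108.2 107.3] phi 28.7 box -396.8 -98.6 tilt [0.096 0.008] w 52.2 F [-0.3 -0.7 -0.1] t 16.9167
[ 0.244 -0.27   2.397 -0.02   0.92  -0.245] 3.0469170592953416
```

Request:
{"op": "carry_out", "data": {"series": [[[14, 10, -20], 0], [[0, 0, -41], 0], [[0, 0, -41], 0], [[0, 0, -41], 0], [[0, 0, -41], 0], [[0, 0, -41], 0], [[0, 0, -41], 0], [[0, 0, 0], 0]]}}

```text
clock: 17.58
position: [0.152, 0.1019, 0.3792]
ee_rot: [0.007, 0.971, 0.236, 0.044]
contact_force: [1.9, 1.3, -0.2]
width: 0.0522
```

```bash
python3 -c "
from h import *
st(); p=pose(); print(p[0]['qpos'].round(3),p[0]['qpos'][[1,2,4]].sum())"
```

```text
p [152.  101.9 379.2] phi 27.4 box -413.1 -110.6 tilt [0.088 0.007] w 52.2 F [ 1.9  1.3 -0.2] t 17.5833
[ 0.23  -0.468  1.794 -0.013  1.728 -0.25 ] 3.053825859087638
```

Request:
{"op": "carry_out", "data": {"series": [[[0, 0, 15], 0], [[0, 0, 15], 0], [[0, 0, 15], 0], [[0, 0, 15], 0], [[0, 0, 15], 0], [[0, 0, 15], 0], [[0, 0, 15], 0], [[0, 0, 15], 0], [[0, 0, 15], 0], [[0, 0, 15], 0]]}}

```text
clock: 18.42
position: [0.1704, 0.1046, 0.229]
ee_rot: [0.006, 0.973, 0.224, 0.056]
contact_force: [0.0, -0.0, 0.1]
width: 0.0519
```

```bash
python3 -c "
from h import *
st(); p=pose(); print(p[0]['qpos'].round(3),p[0]['qpos'][[1,2,4]].sum())"
```

```text
p [170.4 104.6 229. ] phi 26.0 box -396.5 -102.3 tilt [0.112 0.013] w 51.9 F [ 0.  -0.   0.1] t 18.4167
[ 0.218 -0.427  2.138 -0.012  1.317 -0.232] 3.028814581777427
```

```bash
python3 -c "
from h import *
plan((*box(64.5,0),150,-18.1),cap=38)"
```

```text
at [170.4 104.6 229. ] 26.0
-> [640.3  58.7 150. ] -18.1 13 rows: [[[30.1,18.7,10.1],3.4],[[31.2,16.9,10.0],3.4],[[32.1,15.0,10.1],3.4],[[32.9,13.0,10.0],3.4],[[33.7,11.1,10.1],3.4],[[34.2,9.0,10.0],3.4],[[34.7,7.0,10.1],3.4],[[35.1,4.9,10.0],3.4],[[35.3,2.9,10.1],3.4],[[35.4,0.7,10.0],3.4],[[35.4,-1.3,10.1],3.4],[[35.3,-3.5,10.0],3.4],[[35.0,-5.5,10.1],3.3]]
```

Request:
{"op": "carry_out", "data": {"series": [[[30, 18.5, 9], 3.4], [[31, 17, 9], 3.4], [[32, 15, 9], 3.4], [[33, 13, 9], 3.4], [[33.5, 11, 9], 3.4], [[34, 9, 9], 3.4], [[34.5, 7, 9], 3.4], [[35, 5, 9], 3.4], [[35.5, 3, 9], 3.4], [[35.5, 0.5, 9], 3.4]]}}

```text
clock: 19.25
position: [0.5318, 0.06, 0.1658]
ee_rot: [-0.013, 0.994, -0.096, 0.052]
contact_force: [-0.3, 0.2, 0.6]
width: 0.0525
```

Request:
{"op": "carry_out", "data": {"series": [[[35, -1.5, 9], 3.4], [[25, -2, 7], 2], [[12, -1, 4], 1], [[3, 0, 0], 0], [[0, 0, 0], 0]]}}

```text
clock: 19.67
position: [0.6185, 0.0445, 0.1474]
ee_rot: [-0.016, 0.985, -0.162, 0.051]
contact_force: [-0.3, -0.6, 0.2]
width: 0.0521
```

```bash
python3 -c "
from h import *
st();plan((*box(64.5,0),75,-18.1),cap=15)"
```

```text
p [618.5  44.5 147.4] phi -18.8 box 48.1 -20.2 tilt [0.106 0.016] w 52.1 F [-0.3 -0.6  0.2] t 19.6667
at [618.5  44.5 147.4] -18.8
-> [640.3  58.7  75. ] -18.1 6 rows: [[[1.5,-2.8,12.4],-0.1],[[1.5,-2.8,12.4],-0.1],[[1.6,-2.8,12.4],-0.1],[[1.5,-2.8,12.4],-0.1],[[1.6,-2.8,12.4],-0.1],[[1.5,-2.7,12.5],-0.2]]
```

Request:
{"op": "carry_out", "data": {"series": [[[3, -5, 12], 0], [[3, -5, 12], 0], [[2, -4, 12], 0], [[1, -2, 14], 0], [[0, 0, 12], 0], [[0, 0, 4], 0], [[0, 0, 0], 0]]}}

```text
clock: 20.25
position: [0.634, 0.0624, 0.0771]
ee_rot: [-0.017, 0.986, -0.161, 0.049]
contact_force: [-0.2, -0.0, -0.4]
width: 0.052
```

```bash
python3 -c "
from h import *
st();plan((*box(64.5,0),30,-18.1),cap=15)"
```

```text
p [634.   62.4  77.1] phi -18.7 box 57.3 1.6 tilt [0.101 0.017] w 52.0 F [-0.2 -0.  -0.4] t 20.25
at [634.   62.4  77.1] -18.7
-> [640.3  58.7  30. ] -18.1 4 rows: [[[0.7,1.0,11.9],-0.2],[[0.7,1.0,11.8],-0.1],[[0.7,0.9,11.9],-0.2],[[0.8,1.0,11.8],-0.1]]
```

Request:
{"op": "carry_out", "data": {"series": [[[2, 0.5, 12], 0], [[2, 0.5, 14], 0], [[1.5, 0, 12], 0], [[0, 0, 4], 0], [[0, 0, 0], 0]]}}

```text
clock: 20.67
position: [0.6435, 0.0613, 0.0334]
ee_rot: [-0.017, 0.986, -0.161, 0.05]
contact_force: [0.9, 0.1, -0.9]
width: 0.0523
```

Request:
{"op": "carry_out", "data": {"series": [[[0, 0, 0], 0], [[0, 0, 0], 0], [[0, 0, 0], 0], [[0, 0, 0], 0], [[0, 0, 0], 0], [[0, 0, 0], 0]], "fingers": 0, "squeeze": 60}}

```text
clock: 21.17
position: [0.6429, 0.0615, 0.0339]
ee_rot: [-0.017, 0.986, -0.161, 0.049]
contact_force: [1.8, -1.1, -2.5]
width: 0.0077
```

```bash
python3 -c "
from h import *
st()"
```

```text
p [642.9  61.5  33.9] phi -18.7 box 66.0 3.5 tilt [0.102 0.018] w 7.7 F [ 1.8 -1.1 -2.5] t 21.1667
```

Request:
{"op": "carry_out", "data": {"series": [[[6, 0, 0], 0], [[6, 0, 0], 0], [[6, 0, 0], 0], [[6, 0, 0], 0]], "squeeze": 110}}

```text
clock: 21.5
position: [0.6424, 0.0616, 0.0339]
ee_rot: [-0.02, 0.987, -0.161, 0.023]
contact_force: [-9.9, 4.7, 6.1]
width: 0.0058
```

```bash
python3 -c "
from h import *
st(); print(pose()[0]['moment'])"
```

```text
p [642.4  61.6  33.9] phi -18.6 box 65.6 3.5 tilt [0.052 0.031] w 5.8 F [-9.9  4.7  6.1] t 21.5
[1.01600357 2.1383798  0.53896741]
```

Request:
{"op": "carry_out", "data": {"series": [[[5, -4, 0], 0], [[5, -4, 0], 0], [[5, -4, 0], 0], [[4, -4, 0], 0]]}}

```text
clock: 21.83
position: [0.6415, 0.0614, 0.0339]
ee_rot: [-0.007, 0.988, -0.156, -0.001]
contact_force: [-11.3, -8.6, 5.5]
width: 0.0059
```

```bash
python3 -c "
from h import *
st(); print(pose()[0]['moment'])"
```

```text
p [641.5  61.4  33.9] phi -18.0 box 64.8 3.0 tilt [0.001 0.014] w 5.9 F [-11.3  -8.6   5.5] t 21.8333
[-0.41374668  0.87455584  0.15526144]
```

Request:
{"op": "carry_out", "data": {"series": [[[5, -4, 0], 0], [[5, -3, 0], 0], [[2, 0, 0], 0], [[0, 0, 0], 0]]}}

```text
clock: 22.17
position: [0.641, 0.0612, 0.0339]
ee_rot: [-0.003, 0.988, -0.156, -0.014]
contact_force: [-1.8, -1.1, -5.5]
width: 0.006
```

Request:
{"op": "carry_out", "data": {"series": [[[0, 0, 0], 0], [[0, 0, 0], 0], [[0, 0, 0], 0], [[0, 0, -10], 0], [[0, 0, -30], 0], [[0, 0, -20], 0], [[0, 0, 0], 0]], "fingers": 52, "squeeze": 40}}

```text
clock: 22.75
position: [0.6451, 0.0597, 0.098]
ee_rot: [-0.002, 0.988, -0.156, -0.012]
contact_force: [0.4, 0.0, 0.8]
width: 0.0525
```

```bash
python3 -c "
from h import *
st();plan((685.5,-195,70,23.7),cap=36)"
```

```text
p [645.1  59.7  98. ] phi -18.0 box 68.7 2.5 tilt [-0.023  0.008] w 52.5 F [0.4 0.  0.8] t 22.75
at [645.1  59.7  98. ] -18.0
-> [ 685.5 -195.    70. ] 23.7 8 rows: [[[14.7,28.7,3.1],-5.2],[[12.0,29.9,3.1],-5.2],[[9.3,30.9,3.1],-5.2],[[6.4,31.6,3.1],-5.2],[[3.5,32.1,3.2],-5.2],[[0.6,32.3,3.1],-5.2],[[-2.3,32.2,3.2],-5.2],[[-5.2,31.9,3.1],-5.3]]
```

Request:
{"op": "carry_out", "data": {"series": [[[14.5, 28.5, 1], -5.2], [[12, 30, 2], -5.2], [[9.5, 31, 3], -5.2], [[6.5, 31.5, 3], -5.2], [[3.5, 32, 3], -5.2], [[0.5, 32, 4], -5.2], [[-2, 25, 6], -4.5], [[-4, 18, 8], -3.5], [[-2, 8, 6], -1.5], [[0, 0, 2], 0]]}}

```text
clock: 23.58
position: [0.6913, -0.1919, 0.0595]
ee_rot: [-0.003, 0.976, 0.217, -0.004]
contact_force: [0.1, 1.0, -0.2]
width: 0.052
```

Request:
{"op": "carry_out", "data": {"series": [[[0, 0, 0], 0]]}}

```text
clock: 23.67
position: [0.6908, -0.1923, 0.0585]
ee_rot: [-0.004, 0.976, 0.216, -0.005]
contact_force: [-0.8, 0.8, 0.0]
width: 0.052
```

```bash
python3 -c "
from h import *
st();plan((685.5,-195,20,23.7),cap=16)
c=grab('top'); print(*tiles(c),sep='\n')"
```

```text
p [ 690.8 -192.3   58.5] phi 24.9 box 190.4 -222.9 tilt [-0.011  0.006] w 52.0 F [-0.8  0.8  0. ] t 23.6667
at [ 690.8 -192.3   58.5] 24.9
-> [ 685.5 -195.    20. ] 23.7 3 rows: [[[-1.9,0.2,12.8],0.4],[[-1.9,0.2,12.9],0.4],[[-1.8,0.2,12.8],0.4]]
(array([279., 335.]), array([382.7, 116.5,  91.1,  19.5,  68.7]))
(array([158., 294.]), array([481.2, 378.3,  70.8,  45.9, -29.3]))
(array([166., 265.]), array([540.7, 362. , 154.5,  20. ,  90. ]))
(array([496., 193.]), array([ 687.5, -380.7,   87.6,   23.5,  -25.8]))
(array([412., 168.]), array([ 753. , -195.2,  100.6,   23.1,  -21.5]))
(array([455., 124.]), array([ 859.2, -304.2,   78.2,   22. ,   68.9]))
(array([507., 100.]), array([ 922.1, -436.9,   83.6,   20.2,  -25.5]))
(array([471.,  92.]), array([ 944. , -352.6,  130.8,  100.1,   67.7]))
(array([439.,  78.]), array([ 985.8, -277.5,   87.6,   20.5,  -21.3]))
```

Request:
{"op": "carry_out", "data": {"series": [[[-2, 0, 13], 0.4], [[-2, 0, 14], 0.4], [[-1.5, 0, 13], 0.3], [[0, 0, 10], 0], [[0, 0, 5], 0], [[0, 0, 2], 0], [[0, 0, 0], 0]]}}

```text
clock: 24.3
position: [0.6874, -0.1868, 0.0037]
ee_rot: [-0.003, 0.978, 0.208, -0.002]
contact_force: [0.5, -0.2, 0.3]
width: 0.0519
```

```bash
python3 -c "
from h import *
st();plan((685.5,-195,-1,23.7),cap=16)"
```

```text
p [ 687.4 -186.8    3.7] phi 24.0 box 185.6 -218.7 tilt [-0.005  0.005] w 51.9 F [ 0.5 -0.2  0.3] t 24.3
at [ 687.4 -186.8    3.7] 24.0
-> [ 685.5 -195.    -1. ] 23.7 1 rows: [[[-5.1,6.7,4.7],0.3]]
```

Request:
{"op": "carry_out", "data": {"series": [[[-3, 3.5, 1], 0.2], [[-2, 2.5, 2], 0], [[0, 0, 2], 0]]}}

```text
clock: 24.55
position: [0.6868, -0.1944, 0.0005]
ee_rot: [-0.002, 0.978, 0.207, -0.0]
contact_force: [0.1, -0.0, 0.3]
width: 0.0519
```

Request:
{"op": "carry_out", "data": {"series": [[[0, 0, 0.5], 0], [[0, 0, 0.5], 0], [[0, 0, 0], 0], [[0, 0, 0], 0]], "fingers": 25}}

```text
clock: 24.88
position: [0.6877, -0.1957, 0.001]
ee_rot: [-0.001, 0.978, 0.206, 0.001]
contact_force: [-0.3, -0.1, -0.5]
width: 0.0363
```

```bash
cat >> h.py <<'E'
def carry(tc,ang,z0=55,zt=88,cap=36):
    """after grasp: tile centre (x,y) as measured -> row plan to the well; prints TCP target"""
    s,p,f,M=pose(); d=np.array(tc)-p[:2]; off=d@M[:2,1]
    e=min([ang,ang+180,ang-180],key=lambda a:abs(a-f)); sg=1 if np.dot([np.sin(np.radians(e)),-np.cos(np.radians(e))],-ux)>0 else -1
    b=box(22+sg*off,0); print("off tool-y",off.round(1),"target box x",round(22+sg*off,1),"phi",e); plan((*b,zt,e),start=(*(p-M[:,2]*z0),f),sym=False,cap=cap)
E
python3 -c "
from h import *
st(); carry((685.5,-195),YAW+90)"
```

```text
p [ 687.7 -195.7    1. ] phi 23.8 box 188.6 -227.0 tilt [0.001 0.003] w 36.3 F [-0.3 -0.1 -0.5] t 24.8833
off tool-y -1.5 target box x 23.5 phi 71.9
at [ 687.6 -195.8   56. ] 23.8
-> [601.3  71.4  88. ] 71.9 8 rows: [[[3.6,-34.9,-3.9],-6.0],[[7.3,-34.4,-3.9],-6.0],[[10.8,-33.4,-3.9],-6.0],[[14.3,-32.1,-3.9],-6.0],[[17.5,-30.4,-3.9],-6.0],[[20.6,-28.4,-3.9],-6.0],[[23.5,-26.1,-3.9],-6.0],[[26.0,-23.6,-4.0],-6.1]]
```

Request:
{"op": "carry_out", "data": {"series": [[[0, 0, -12], 0], [[0, 0, -24], 0], [[0, 0, -20], 0], [[3.5, -35, -12], -6], [[7.5, -34.5, -6], -6], [[11, -33.5, -4], -6], [[14, -32, -2], -6], [[17.5, -30.5, 0], -6], [[20.5, -26, 0], -6], [[19, -19, 0], -5]]}}

```text
clock: 25.72
position: [0.6177, 0.0283, 0.0918]
ee_rot: [0.004, 0.838, 0.545, 0.005]
contact_force: [0.6, -0.3, -0.3]
width: 0.0365
```

Request:
{"op": "carry_out", "data": {"series": [[[15, -13, 0], -4], [[9, -7, 0], -2], [[3, -2, 0], -1], [[0, 0, 0], 0]]}}

```text
clock: 26.05
position: [0.6049, 0.0691, 0.0955]
ee_rot: [0.004, 0.799, 0.601, 0.006]
contact_force: [0.3, -1.0, -0.1]
width: 0.0364
```

```bash
python3 -c "
from h import *
st(); plan((*box(23.5,0),50,YAW+90),cap=12)"
```

```text
p [604.9  69.1  95.5] phi 74.0 box 27.6 -1.1 tilt [0.015 0.001] w 36.4 F [ 0.3 -1.  -0.1] t 26.05
at [604.9  69.1  95.5] 74.0
-> [601.3  71.4  50. ] 71.9 4 rows: [[[0.3,-1.2,11.4],0.5],[[0.2,-1.2,11.3],0.5],[[0.3,-1.2,11.4],0.5],[[0.2,-1.1,11.3],0.6]]
```

Request:
{"op": "carry_out", "data": {"series": [[[0.5, -1.3, 11], 0.6], [[0.5, -1.3, 12], 0.6], [[0, -1.2, 12], 0.6], [[0, -0.5, 7], 0.3], [[0, 0, 2], 0], [[0, 0, 0], 0]]}}

```text
clock: 26.55
position: [0.6057, 0.0667, 0.0506]
ee_rot: [0.005, 0.815, 0.58, 0.009]
contact_force: [-2.5, 6.2, 8.1]
width: 0.0364
```

```bash
python3 -c "
from h import *
st(); plan((*box(23.5,0),18,YAW+90),cap=12)"
```

```text
p [605.7  66.7  50.6] phi 70.9 box 29.1 -3.1 tilt [0.021 0.002] w 36.4 F [-2.5  6.2  8.1] t 26.55
at [605.7  66.7  50.6] 70.9
-> [601.3  71.4  18. ] 71.9 3 rows: [[[0.9,-2.1,10.8],-0.3],[[0.9,-2.1,10.8],-0.3],[[1.0,-2.0,10.9],-0.4]]
```

Request:
{"op": "carry_out", "data": {"series": [[[0, 0, -6], 0], [[2, -3.5, -1], -0.3], [[1.5, -2.5, 0], -0.3], [[0, 0, 0], 0], [[0, 0, 0], 0]]}}

```text
clock: 26.97
position: [0.6016, 0.0681, 0.0558]
ee_rot: [0.006, 0.813, 0.582, 0.008]
contact_force: [-0.3, 0.4, -1.1]
width: 0.0369
```

```bash
python3 -c "
from h import *
st(); plan((*box(23.5,0),18,YAW+90),cap=12)"
```

```text
p [601.6  68.1  55.8] phi 71.1 box 24.8 -3.0 tilt [0.02 0.  ] w 36.9 F [-0.3  0.4 -1.1] t 26.9667
at [601.6  68.1  55.8] 71.1
-> [601.3  71.4  18. ] 71.9 4 rows: [[[0.7,-0.5,9.4],-0.2],[[0.7,-0.5,9.5],-0.2],[[0.7,-0.5,9.4],-0.2],[[0.7,-0.5,9.5],-0.2]]
```

Request:
{"op": "carry_out", "data": {"series": [[[2, -0.3, 1], -0.3], [[1.2, -0.5, 2], -0.3], [[0, 0, 9], 0], [[0, 0, 11], 0], [[0, 0, 9], 0], [[0, 0, 4], 0], [[0, 0, 1], 0], [[0, 0, 0], 0]]}}

```text
clock: 27.63
position: [0.6038, 0.0714, 0.0159]
ee_rot: [0.006, 0.81, 0.587, 0.008]
contact_force: [-2.0, 0.4, 7.2]
width: 0.0366
```

```bash
python3 -c "
from h import *
st(); plan((549.5,-356.4,60,-26.2),start=(602,71,95,71.9),cap=37); print(pose()[0]['qpos'].round(2))"
```

```text
p [603.8  71.4  15.9] phi 71.8 box 25.9 0.7 tilt [ 0.021 -0.001] w 36.6 F [-2.   0.4  7.2] t 27.6333
at [602.  71.  95.] 71.9
-> [ 549.5 -356.4   60. ] 153.8 12 rows: [[[-35.2,6.9,2.8],-6.8],[[-35.8,2.6,2.8],-6.8],[[-35.9,-1.6,2.9],-6.8],[[-35.4,-5.9,2.8],-6.8],[[-34.5,-10.0,2.9],-6.8],[[-33.0,-14.0,2.8],-6.8],[[-31.1,-17.8,2.9],-6.8],[[-28.8,-21.4,2.8],-6.9],[[-26.0,-24.7,2.9],-6.8],[[-22.9,-27.6,2.8],-6.9],[[-19.5,-30.2,2.9],-6.8],[[-15.7,-32.3,2.8],-6.9]]
[ 0.    0.5   1.74 -0.    0.88 -1.25]
```

Request:
{"op": "carry_out", "data": {"series": [[[0, 0, 0], 0], [[0, 0, 0], 0], [[0, 0, -12], 0], [[0, 0, -28], 0], [[0, 0, -28], 0], [[0, 0, -8], 0]], "fingers": 52}}

```text
clock: 28.13
position: [0.5992, 0.0712, 0.0896]
ee_rot: [0.003, 0.81, 0.587, 0.004]
contact_force: [1.0, 0.7, 0.5]
width: 0.0521
```

```bash
python3 -c "
from h import *
st(); plan((549.5,-356.4,60,-26.2),sym=False,cap=37)"
```

```text
p [599.2  71.2  89.6] phi 71.8 box 21.5 -0.8 tilt [ 0.01  -0.001] w 52.1 F [1.  0.7 0.5] t 28.1333
at [599.2  71.2  89.6] 71.8
-> [ 549.5 -356.4   60. ] -26.2 15 rows: [[[-28.1,5.7,2.0],6.5],[[-27.3,8.9,2.0],6.5],[[-26.1,11.9,2.0],6.5],[[-24.6,14.8,2.0],6.5],[[-22.8,17.5,2.0],6.5],[[-20.6,19.9,2.0],6.6],[[-18.2,22.2,1.9],6.5],[[-15.6,24.1,2.0],6.6],[[-12.7,25.7,1.9],6.5],[[-9.7,27.0,2.0],6.6],[[-6.6,28.0,1.9],6.5],[[-3.4,28.5,2.0],6.6],[[-0.1,28.7,1.9],6.5],[[3.2,28.5,2.0],6.6],[[6.5,28.0,1.9],6.5]]
```

Request:
{"op": "carry_out", "data": {"series": [[[-28, 5.5, 1], 6.5], [[-27, 9, 1], 6.5], [[-26, 12, 1], 6.5], [[-24.5, 15, 1], 6.5], [[-23, 17.5, 1], 6.5], [[-20.5, 20, 1], 6.5], [[-18, 22, 1], 6.5], [[-15.5, 24, 1], 6.5], [[-12.5, 25.5, 1], 6.5], [[-9.5, 27, 1], 6.5]]}}

```text
clock: 28.97
position: [0.5637, -0.2171, 0.0833]
ee_rot: [-0.0, 0.999, 0.038, 0.011]
contact_force: [0.5, 0.9, -0.3]
width: 0.052
```

Request:
{"op": "carry_out", "data": {"series": [[[-6.5, 28, 3], 6.5], [[-3.5, 28.5, 4], 6.5], [[0, 27, 6], 6.5], [[2, 17, 8], 4.5], [[2, 8, 4], 2], [[0, 0, 0], 0], [[0, 0, 0], 0]]}}

```text
clock: 29.55
position: [0.5435, -0.3385, 0.0557]
ee_rot: [-0.001, 0.979, -0.205, 0.011]
contact_force: [-0.3, -0.3, 0.2]
width: 0.0519
```

```bash
python3 -c "
from h import *
st(); plan((549.5,-356.4,5,-26.2),sym=False,cap=12); c=grab('top'); cv2.imwrite('pics/t5.png',cv2.resize(c[0][180:330,220:370],None,fx=3,fy=3)); print(*tiles(c),sep='\n')"
```

```text
p [ 543.5 -338.5   55.7] phi -23.6 box 95.9 -407.6 tilt [ 0.022 -0.002] w 51.9 F [-0.3 -0.3  0.2] t 29.55
at [ 543.5 -338.5   55.7] -23.6
-> [ 549.5 -356.4    5. ] -26.2 5 rows: [[[2.3,2.9,10.2],0.5],[[2.4,2.8,10.2],0.5],[[2.4,2.8,10.2],0.5],[[2.4,2.8,10.1],0.5],[[2.4,2.8,10.2],0.6]]
(array([373., 391.]), array([265.9, -76.3, 105.3,  15.6,  51.3]))
(array([209., 343.]), array([371.5, 261.9,  68.3,  36.8, -47.4]))
(array([617., 304.]), array([ 430.9, -607.8,   63.9,   24.7,  -41. ]))
(array([534., 253.]), array([ 546.8, -436.7,  139.7,   43.6,  -60.4]))
(array([560., 222.]), array([ 614.2, -515.5,   70.9,   20.9,   51. ]))
(array([629., 215.]), array([ 626.1, -673.3,   85.6,   22.9,  -44.9]))
```

View pics/t5.png

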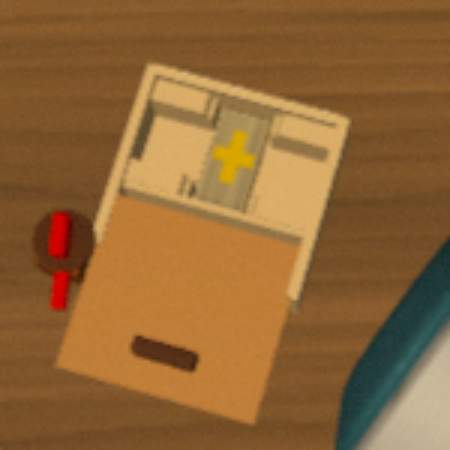

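Request:
{"op": "carry_out", "data": {"series": [[[4, 5, 6], 0.8], [[4, 5, 10], 0.8], [[3, 4, 12], 0.6], [[0.5, 0.5, 12], 0], [[0, 0, 9], 0], [[0, 0, 2], 0], [[0, 0, 0], 0]]}}

```text
clock: 30.18
position: [0.5516, -0.3543, 0.0002]
ee_rot: [-0.002, 0.975, -0.222, 0.011]
contact_force: [-0.0, -1.7, 0.1]
width: 0.0523
```

```bash
python3 -c "
from h import *
st(); plan((549.5,-356.4,-1,-26.2),sym=False,cap=12)"
```

```text
p [ 5.516e+02 -3.543e+02  2.000e-01] phi -25.7 box 108.5 -420.1 tilt [ 0.023 -0.001] w 52.3 F [-0.  -1.7  0.1] t 30.1833
at [ 5.516e+02 -3.543e+02  2.000e-01] -25.7
-> [ 549.5 -356.4   -1. ] -26.2 1 rows: [[[-1.0,2.8,1.1],0.5]]
```

Request:
{"op": "carry_out", "data": {"series": [[[-1, 2.5, 1], 0.5], [[0, 0, 0.3], 0], [[0, 0, 0.5], 0], [[0, 0, 0.3], 0], [[0, 0, 0], 0]], "fingers": 25}}

```text
clock: 30.6
position: [0.5485, -0.355, 0.0004]
ee_rot: [-0.002, 0.974, -0.226, 0.01]
contact_force: [-0.1, -0.9, -0.4]
width: 0.0366
```

```bash
python3 -c "
from h import *
st(); carry((549.5,-356.4),YAW+90,zt=92)"
```

```text
p [ 5.485e+02 -3.550e+02  4.000e-01] phi -26.2 box 105.8 -421.7 tilt [ 0.021 -0.   ] w 36.6 F [-0.1 -0.9 -0.4] t 30.6
off tool-y 0.8 target box x 22.8 phi -108.1
at [ 547.4 -355.    55.4] -26.2
-> [600.7  71.6  92. ] -108.1 12 rows: [[[-11.6,-33.9,-3.0],6.8],[[-15.6,-32.3,-3.0],6.8],[[-19.3,-30.2,-2.9],6.8],[[-22.7,-27.7,-3.0],6.8],[[-25.8,-24.8,-2.9],6.8],[[-28.6,-21.6,-3.0],6.8],[[-31.0,-18.0,-2.9],6.9],[[-32.9,-14.2,-3.0],6.8],[[-34.4,-10.2,-2.9],6.9],[[-35.3,-6.0,-3.0],6.8],[[-35.8,-1.8,-2.9],6.9],[[-35.7,2.5,-3.0],6.8]]
```

Request:
{"op": "carry_out", "data": {"series": [[[0, 0, -12], 0], [[0, 0, -24], 0], [[0, 0, -22], 0], [[-11.5, -34, -10], 6.8], [[-15.5, -32.5, -6], 6.8], [[-19.5, -30, -5], 6.8], [[-22.5, -27.5, -4], 6.8], [[-26, -25, -3], 6.8], [[-28.5, -21.5, -2], 6.8], [[-31, -18, -2], 6.8]]}}

```text
clock: 31.43
position: [0.5856, -0.1112, 0.1029]
ee_rot: [-0.007, 0.789, -0.614, 0.016]
contact_force: [-0.3, -0.1, 0.1]
width: 0.037
```

Request:
{"op": "carry_out", "data": {"series": [[[-33, -14, -1], 6.8], [[-34.5, -10, 0], 6.8], [[-33, -6, 0], 6.8], [[-25, -2, 0], 5], [[-17, 0, 0], 3.5], [[-9, 0, 0], 2.5], [[-3, 0, 0], 1], [[0, 0, 0], 0]]}}

```text
clock: 32.1
position: [0.6173, 0.0593, 0.1138]
ee_rot: [0.018, -0.581, 0.814, -0.017]
contact_force: [0.4, -0.9, 0.4]
width: 0.0363
```

```bash
python3 -c "
from h import *
st(); plan((*box(22.8,0),52,YAW+90),cap=12)"
```

```text
p [617.3  59.3 113.8] phi -108.9 box 42.4 -6.6 tilt [ 0.049 -0.007] w 36.3 F [ 0.4 -0.9  0.4] t 32.1
at [617.3  59.3 113.8] -108.9
-> [600.7  71.6  52. ] -108.1 6 rows: [[[-0.9,3.8,10.1],-0.1],[[-1.0,3.8,10.1],-0.1],[[-1.0,3.8,10.2],-0.2],[[-1.0,3.7,10.1],-0.1],[[-1.0,3.8,10.2],-0.2],[[-0.9,3.7,10.1],-0.1]]
```

Request:
{"op": "carry_out", "data": {"series": [[[-2.5, 8, 9], -0.3], [[-2.5, 8, 12], -0.3], [[-1.5, 5, 13], -0.2], [[0, 1, 12], 0], [[0, 0, 7], 0], [[0, 0, 1], 0], [[0, 0, 0], 0]]}}

```text
clock: 32.68
position: [0.6037, 0.0707, 0.063]
ee_rot: [0.021, -0.588, 0.809, -0.02]
contact_force: [0.4, -0.9, -0.6]
width: 0.0365
```

```bash
python3 -c "
from h import *
st(); plan((*box(22.8,0),22,YAW+90),cap=12)"
```

```text
p [603.7  70.7  63. ] phi -108.0 box 26.0 0.1 tilt [ 0.058 -0.008] w 36.5 F [ 0.4 -0.9 -0.6] t 32.6833
at [603.7  70.7  63. ] -108.0
-> [600.7  71.6  22. ] -108.1 4 rows: [[[0.1,1.4,10.2],0.0],[[0.1,1.4,10.2],0.0],[[0.1,1.4,10.2],0.1],[[0.2,1.3,10.1],0.0]]
```

Request:
{"op": "carry_out", "data": {"series": [[[0, 2, 6], 0], [[0, 1.8, 9], 0], [[0, 1.5, 10], 0], [[0, 0.7, 9], 0], [[0, 0.3, 4], 0], [[0, 0, 1], 0], [[0, 0, 0], 0]]}}

```text
clock: 33.27
position: [0.6022, 0.0713, 0.0223]
ee_rot: [0.023, -0.587, 0.809, -0.022]
contact_force: [-1.0, -0.3, 6.3]
width: 0.0364
```

```bash
python3 -c "
from h import *
st(); plan((438,-345.3,60,-43.2),start=(600,71,100,-108.1),cap=36)"
```

```text
p [602.2  71.3  22.3] phi -108.0 box 24.4 0.2 tilt [ 0.063 -0.009] w 36.4 F [-1.  -0.3  6.3] t 33.2667
at [600.  71. 100.] -108.1
-> [ 438.  -345.3   60. ] -43.2 13 rows: [[[34.3,2.1,2.6],-5.0],[[34.0,5.0,2.6],-5.0],[[33.5,8.0,2.5],-5.0],[[32.6,10.9,2.6],-5.0],[[31.6,13.7,2.5],-5.0],[[30.3,16.4,2.6],-5.0],[[28.7,19.0,2.5],-5.0],[[27.0,21.4,2.6],-5.0],[[25.0,23.6,2.5],-5.0],[[22.8,25.7,2.6],-5.0],[[20.5,27.6,2.5],-5.0],[[18.0,29.3,2.6],-4.9],[[15.4,30.8,2.5],-5.0]]
```

Request:
{"op": "carry_out", "data": {"series": [[[0, 0, 0], 0], [[0, 0, 0], 0], [[0, -5, 0], 0], [[0, -6, 0], 0], [[0, -6, 0], 0], [[0, -6, 0], 0], [[0, -6, 0], 0], [[0, -6, 0], 0], [[0, -6, 0], 0]], "fingers": 52}}

```text
clock: 34.02
position: [0.6112, 0.0687, 0.0222]
ee_rot: [0.001, -0.588, 0.809, 0.004]
contact_force: [-11.6, 5.0, 7.7]
width: 0.0518
```

```bash
python3 -c "
from h import *
st()"
```

```text
p [611.2  68.7  22.2] phi -108.0 box 33.7 0.5 tilt [-0.003  0.008] w 51.8 F [-11.6   5.    7.7] t 34.0167
```

Request:
{"op": "carry_out", "data": {"series": [[[0, -6, 0], 0], [[0, -6, 0], 0], [[0, 4, 0], 0], [[0, 6, -1], 0], [[0, 0, -12], 0], [[0, 0, -30], 0], [[0, 0, -30], 0], [[0, 0, -8], 0]]}}

```text
clock: 34.68
position: [0.6021, 0.0706, 0.1025]
ee_rot: [-0.01, -0.588, 0.809, 0.016]
contact_force: [1.3, 0.1, 1.1]
width: 0.0522
```

```bash
python3 -c "
from h import *
st(); plan((438,-345.3,65,-43.2),cap=36)"
```

```text
p [602.1  70.6 102.5] phi -107.9 box 24.4 -0.5 tilt [-0.036  0.014] w 52.2 F [1.3 0.1 1.1] t 34.6833
at [602.1  70.6 102.5] -107.9
-> [ 438.  -345.3   65. ] -43.2 13 rows: [[[34.3,2.0,2.9],-5.0],[[34.0,5.0,2.9],-5.0],[[33.5,8.0,2.9],-5.0],[[32.6,10.9,2.9],-5.0],[[31.6,13.7,2.9],-5.0],[[30.3,16.4,2.9],-5.0],[[28.7,18.9,2.9],-5.0],[[26.9,21.4,2.8],-5.0],[[25.0,23.6,2.9],-4.9],[[22.9,25.7,2.8],-5.0],[[20.6,27.6,2.9],-4.9],[[18.1,29.2,2.8],-5.0],[[15.5,30.7,2.9],-4.9]]
```

Request:
{"op": "carry_out", "data": {"series": [[[34, 2, 2], -5], [[34, 5, 2], -5], [[33.5, 8, 2], -5], [[32.5, 11, 2], -5], [[31.5, 13.5, 2], -5], [[30, 16.5, 2], -5], [[28.5, 19, 2], -5], [[27, 21.5, 2], -5], [[25, 23.5, 2], -5], [[23, 25.5, 2], -5]]}}

```text
clock: 35.52
position: [0.4891, -0.2601, 0.0838]
ee_rot: [-0.002, 0.888, -0.461, -0.005]
contact_force: [0.2, -0.9, 0.2]
width: 0.0516
```

Request:
{"op": "carry_out", "data": {"series": [[[20, 26, 3], -4.5], [[14, 20, 4], -4], [[10, 15, 4], -3], [[5, 8, 3], -2], [[1, 3, 2], -0.5], [[0, 0, 0], 0]]}}

```text
clock: 36.02
position: [0.4621, -0.3598, 0.065]
ee_rot: [0.001, 0.938, -0.347, -0.002]
contact_force: [0.1, 0.0, -0.7]
width: 0.0514
```

```bash
python3 -c "
from h import *
st(); plan((438,-345.3,5,-43.2),cap=12);c=grab('top'); print(*tiles(c),sep='\n')"
```

```text
p [ 462.1 -359.8   65. ] phi -40.6 box 25.1 -453.1 tilt [-0.003  0.   ] w 51.4 F [ 0.1  0.  -0.7] t 36.0167
at [ 462.1 -359.8   65. ] -40.6
-> [ 438.  -345.3    5. ] -43.2 6 rows: [[[-4.6,0.8,10.0],0.4],[[-4.6,0.8,10.0],0.4],[[-4.6,0.8,10.0],0.5],[[-4.6,0.8,10.0],0.4],[[-4.5,0.9,10.0],0.5],[[-4.6,1.0,10.1],0.4]]
(array([209., 343.]), array([371.6, 261.7,  68.5,  37. , -47.5]))
(array([493., 305.]), array([ 438.5, -346. ,   69.5,   34.6,   45.1]))
(array([559., 303.]), array([ 436.6, -476.9,  149.6,   48.5,  -66.4]))
(array([587., 270.]), array([ 504.7, -556.1,   65.4,   20.9,   45.8]))
```

Request:
{"op": "carry_out", "data": {"series": [[[-9, 1.5, 4], 0.8], [[-9, 1.5, 8], 0.8], [[-7, 1.2, 13], 0.6], [[-1, 0.5, 14], 0], [[0, 0, 12], 0], [[0, 0, 7], 0], [[0, 0, 2], 0], [[0, 0, 0], 0]]}}

```text
clock: 36.73
position: [0.4428, -0.3384, 0.0054]
ee_rot: [0.0, 0.931, -0.365, 0.001]
contact_force: [0.2, -0.1, -0.5]
width: 0.0519
```

```bash
python3 -c "
from h import *
st(); plan((438,-345.3,-1,-43.2),sym=False,cap=12)"
```

```text
p [ 442.8 -338.4    5.4] phi -42.8 box 0.2 -438.7 tilt [ 0.002 -0.002] w 51.9 F [ 0.2 -0.1 -0.5] t 36.7333
at [ 442.8 -338.4    5.4] -42.8
-> [ 438.  -345.3   -1. ] -43.2 1 rows: [[[1.1,8.4,6.4],0.4]]
```

Request:
{"op": "carry_out", "data": {"series": [[[0.5, 4, 3], 0.3], [[0.5, 3.5, 2.5], 0], [[0, 0.5, 1], 0], [[0, 0, 0.3], 0]]}}

```text
clock: 37.07
position: [0.4395, -0.346, -0.0001]
ee_rot: [0.001, 0.93, -0.367, 0.003]
contact_force: [-0.1, -0.2, -0.1]
width: 0.0522
```

Request:
{"op": "carry_out", "data": {"series": [[[0, 0, 0.5], 0], [[0, 0, 0.5], 0], [[0, 0, 0.3], 0], [[0, 0, 0], 0]], "fingers": 25}}

```text
clock: 37.4
position: [0.44, -0.3471, 0.0001]
ee_rot: [0.002, 0.93, -0.367, 0.004]
contact_force: [0.8, 0.1, -1.0]
width: 0.0365
```

```bash
python3 -c "
from h import *
st(); carry((438,-345.3),YAW+90,zt=95)"
```

```text
p [ 4.400e+02 -3.471e+02  1.000e-01] phi -43.1 box 0.2 -447.9 tilt [ 0.006 -0.006] w 36.5 F [ 0.8  0.1 -1. ] t 37.4
off tool-y 0.1 target box x 22.1 phi -108.1
at [ 439.7 -346.8   55.1] -43.1
-> [600.   71.8  95. ] -108.1 13 rows: [[[-13.0,-31.9,-3.2],5.0],[[-15.7,-30.7,-3.2],5.0],[[-18.3,-29.2,-3.2],5.0],[[-20.8,-27.5,-3.2],5.0],[[-23.1,-25.6,-3.2],5.0],[[-25.3,-23.5,-3.2],5.0],[[-27.2,-21.2,-3.2],5.0],[[-28.9,-18.7,-3.1],5.0],[[-30.5,-16.1,-3.2],5.0],[[-31.8,-13.4,-3.1],5.0],[[-32.8,-10.6,-3.2],5.0],[[-33.6,-7.7,-3.1],5.0],[[-34.1,-4.7,-3.2],5.0]]
```

Request:
{"op": "carry_out", "data": {"series": [[[0, 0, -12], 0], [[0, 0, -24], 0], [[0, 0, -22], 0], [[-13, -31, -10], 5], [[-15.5, -30, -5], 5], [[-18.5, -28.5, -4], 5], [[-21, -27, -3], 5], [[-23, -25, -2], 5], [[-25.5, -23, -2], 5], [[-27, -20.5, -2], 5]]}}

```text
clock: 38.23
position: [0.5281, -0.1252, 0.0891]
ee_rot: [0.001, 0.763, -0.646, 0.007]
contact_force: [-0.6, -1.4, 0.3]
width: 0.0365
```

```bash
python3 -c "
from h import *
st(); plan((*box(22.1,0),92,YAW+90),cap=30)"
```

```text
p [ 528.1 -125.2   89.1] phi -80.5 box 15.0 -209.7 tilt [ 0.011 -0.011] w 36.5 F [-0.6 -1.4  0.3] t 38.2333
at [ 528.1 -125.2   89.1] -80.5
-> [600.   71.8  92. ] -108.1 7 rows: [[[-26.1,-14.8,-0.6],3.9],[[-27.0,-13.0,-0.6],4.0],[[-27.8,-11.1,-0.6],3.9],[[-28.5,-9.1,-0.6],4.0],[[-29.1,-7.1,-0.6],3.9],[[-29.5,-5.1,-0.6],4.0],[[-29.9,-3.1,-0.6],3.9]]
```

Request:
{"op": "carry_out", "data": {"series": [[[-26, -14, 0], 4], [[-27, -12, 0], 4], [[-28, -10, 0], 4], [[-28, -8, 0], 4], [[-26, -5, 0], 4], [[-22, -3, 0], 3.5], [[-16, -1, 0], 2.5], [[-9, 0, 0], 1.5], [[-3, 0, 0], 0.5], [[0, 0, 0], 0]]}}

```text
clock: 39.07
position: [0.5955, 0.077, 0.0884]
ee_rot: [0.004, -0.576, 0.817, -0.008]
contact_force: [0.7, -0.1, -0.5]
width: 0.0361
```

```bash
python3 -c "
from h import *
st(); plan((*box(22.1,0),52,YAW+90),cap=12)"
```

```text
p [595.5  77.   88.4] phi -109.6 box 16.2 3.5 tilt [ 0.016 -0.009] w 36.1 F [ 0.7 -0.1 -0.5] t 39.0667
at [595.5  77.   88.4] -109.6
-> [600.   71.8  52. ] -108.1 4 rows: [[[0.8,-1.3,9.1],-0.4],[[0.8,-1.3,9.1],-0.4],[[0.8,-1.3,9.1],-0.3],[[0.9,-1.4,9.2],-0.4]]
```

Request:
{"op": "carry_out", "data": {"series": [[[1.2, -2, 8], -0.5], [[1.2, -2, 10], -0.5], [[0.6, -0.5, 9], -0.4], [[0, 0, 3], 0], [[0, 0, 0], 0]]}}

```text
clock: 39.48
position: [0.5983, 0.0686, 0.0547]
ee_rot: [0.003, -0.587, 0.809, -0.008]
contact_force: [0.5, 0.1, 0.5]
width: 0.0364
```

```bash
python3 -c "
from h import *
st(); plan((*box(22.1,0),28.5,YAW+90),cap=12)"
```

```text
p [598.3  68.6  54.7] phi -108.1 box 21.5 -3.6 tilt [ 0.014 -0.01 ] w 36.4 F [0.5 0.1 0.5] t 39.4833
at [598.3  68.6  54.7] -108.1
-> [600.   71.8  28.5] -108.1 3 rows: [[[-1.3,-0.1,8.7],0.0],[[-1.2,-0.1,8.7],0.0],[[-1.3,-0.0,8.8],0.0]]
```

Request:
{"op": "carry_out", "data": {"series": [[[-2, -0.3, 0], 0], [[-1, 0, 4], 0], [[0, 0.2, 8], 0], [[0, 0.2, 8], 0], [[0, 0, 4], 0], [[0, 0, 1], 0], [[0, 0, 0], 0]]}}

```text
clock: 40.07
position: [0.6, 0.0701, 0.0279]
ee_rot: [0.003, -0.587, 0.81, -0.009]
contact_force: [-1.4, -1.3, 3.2]
width: 0.0364
```

Request:
{"op": "carry_out", "data": {"series": [[[0, 0, 0], 0], [[0, 0, 0], 0], [[0, 0, -12], 0], [[0, 0, -28], 0], [[0, 0, -20], 0], [[0, 0, -5], 0]], "fingers": 52}}

```text
clock: 40.57
position: [0.5967, 0.0711, 0.0913]
ee_rot: [-0.0, -0.587, 0.81, -0.006]
contact_force: [0.7, -0.2, 0.2]
width: 0.0516
```

```bash
python3 -c "
from h import *
st(); plan((322.5,-281.7,65,-30.6),cap=38)"
```

```text
p [596.7  71.1  91.3] phi -108.2 box 19.2 -1.7 tilt [ 0.007 -0.011] w 51.6 F [ 0.7 -0.2  0.2] t 40.5667
at [596.7  71.1  91.3] -108.2
-> [ 322.5 -281.7   65. ] -30.6 12 rows: [[[35.0,12.6,2.3],-6.5],[[33.4,16.5,2.3],-6.5],[[31.3,20.1,2.3],-6.5],[[28.8,23.6,2.3],-6.5],[[26.0,26.7,2.4],-6.4],[[22.9,29.4,2.3],-6.5],[[19.4,31.8,2.4],-6.4],[[15.7,33.7,2.3],-6.5],[[11.8,35.3,2.4],-6.4],[[7.8,36.4,2.3],-6.5],[[3.6,37.0,2.4],-6.4],[[-0.6,37.3,2.3],-6.5]]
```

Request:
{"op": "carry_out", "data": {"series": [[[35, 12.5, 2], -6.5], [[33.5, 16.5, 2], -6.5], [[31.5, 20, 2], -6.5], [[29, 23.5, 2], -6.5], [[26, 26.5, 2], -6.5], [[23, 29.5, 2], -6.5], [[19.5, 32, 2], -6.5], [[15.5, 33.5, 2], -6.5], [[12, 35, 2], -6.5], [[8, 33, 2], -6.5]]}}

```text
clock: 41.4
position: [0.387, -0.2108, 0.0694]
ee_rot: [0.0, 0.929, -0.371, 0.011]
contact_force: [0.5, -1.0, -1.0]
width: 0.052
```

Request:
{"op": "carry_out", "data": {"series": [[[4, 28, 3], -5], [[1, 18, 4], -3.5], [[0, 10, 3], -2], [[0, 3, 1], -0.5], [[0, 0, 0], 0]]}}

```text
clock: 41.82
position: [0.3467, -0.2654, 0.0554]
ee_rot: [0.002, 0.961, -0.278, 0.01]
contact_force: [-0.5, 0.9, 0.1]
width: 0.0515
```

```bash
python3 -c "
from h import *
st(); plan((322.5,-281.7,-1,-30.6),cap=13);c=grab('top'); print(*tiles(c),sep='\n')"
```

```text
p [ 346.7 -265.4   55.4] phi -32.3 box -113.9 -399.2 tilt [ 0.019 -0.009] w 51.5 F [-0.5  0.9  0.1] t 41.8167
at [ 346.7 -265.4   55.4] -32.3
-> [ 322.5 -281.7   -1. ] -30.6 5 rows: [[[-2.6,5.4,11.2],-0.3],[[-2.6,5.4,11.2],-0.3],[[-2.6,5.3,11.2],-0.4],[[-2.7,5.3,11.3],-0.3],[[-2.7,5.3,11.2],-0.4]]
(array([328., 470.]), array([130.8,  25.1, 106.5,  54.9,  88.6]))
(array([490., 416.]), array([ 206.2, -309.8,  147.6,   43.1,  -54.7]))
(array([595., 377.]), array([ 282.2, -538.2,   72.4,   22.6,  -51.1]))
(array([209., 343.]), array([371.5, 261.9,  69.7,  37.6, -47.9]))
```

Request:
{"op": "carry_out", "data": {"series": [[[-4.5, 10, 5], -0.5], [[-4.5, 10, 9], -0.5], [[-3.5, 7, 12], -0.5], [[-1, 3.5, 12], -0.2], [[0, 1, 10], 0], [[0, 0.5, 5], 0], [[0, 0, 1.5], 0], [[0, 0, 0], 0]]}}

```text
clock: 42.53
position: [0.3247, -0.2819, -0.0004]
ee_rot: [0.002, 0.965, -0.261, 0.013]
contact_force: [0.2, 0.1, 0.2]
width: 0.0519
```

```bash
python3 -c "
from h import *
st(); plan((322.5,-281.7,-1,-30.6),cap=13)"
```

```text
p [ 324.7 -281.9   -0.4] phi -30.2 box -129.7 -421.7 tilt [ 0.023 -0.01 ] w 51.9 F [0.2 0.1 0.2] t 42.5333
at [ 324.7 -281.9   -0.4] -30.2
-> [ 322.5 -281.7   -1. ] -30.6 1 rows: [[[-2.0,0.9,0.5],0.4]]
```

Request:
{"op": "carry_out", "data": {"series": [[[0, 0.5, 0.8], 0.3], [[0, 0, 0.6], 0], [[0, 0, 0.4], 0], [[0, 0, 0.3], 0], [[0, 0, 0], 0]], "fingers": 25}}

```text
clock: 42.95
position: [0.3244, -0.2813, 0.0005]
ee_rot: [0.003, 0.965, -0.261, 0.012]
contact_force: [0.6, 0.3, -0.1]
width: 0.0364
```

```bash
python3 -c "
from h import *
st(); carry((322.5,-281.7),YAW+90,zt=95,cap=34)"
```

```text
p [ 324.4 -281.3    0.5] phi -30.3 box -130.1 -421.3 tilt [ 0.022 -0.012] w 36.4 F [ 0.6  0.3 -0.1] t 42.95
off tool-y 1.3 target box x 23.3 phi -108.1
at [ 323.2 -280.7   55.5] -30.3
-> [601.2  71.5  95. ] -108.1 14 rows: [[[4.5,-31.7,-2.7],5.6],[[1.4,-32.0,-2.7],5.6],[[-1.7,-32.0,-2.7],5.5],[[-4.8,-31.7,-2.7],5.6],[[-7.9,-31.1,-2.7],5.5],[[-10.8,-30.2,-2.7],5.6],[[-13.7,-29.0,-2.7],5.5],[[-16.4,-27.5,-2.7],5.6],[[-19.0,-25.8,-2.6],5.5],[[-21.4,-23.9,-2.7],5.6],[[-23.6,-21.7,-2.6],5.5],[[-25.6,-19.3,-2.7],5.6],[[-27.4,-16.7,-2.6],5.5],[[-28.8,-13.9,-2.7],5.6]]
```

Request:
{"op": "carry_out", "data": {"series": [[[0, 0, -12], 0], [[0, 0, -24], 0], [[0, 0, -22], 0], [[4.5, -31, -10], 5.6], [[1.5, -31.5, -5], 5.6], [[-1.5, -31.5, -4], 5.6], [[-5, -31.5, -3], 5.6], [[-8, -31, -2], 5.6], [[-11, -30, -2], 5.6], [[-13.5, -29, -2], 5.6]]}}

```text
clock: 43.78
position: [0.4701, -0.1075, 0.0944]
ee_rot: [-0.002, 0.808, -0.589, 0.017]
contact_force: [0.6, -0.5, -0.4]
width: 0.0365
```

Request:
{"op": "carry_out", "data": {"series": [[[-16.5, -27, -1], 5.6], [[-19, -25.5, 0], 5.6], [[-21.5, -23.5, 0], 5.6], [[-23, -21, 0], 5.6], [[-24, -18, 0], 5], [[-19, -12, 0], 4.5], [[-14, -7, 0], 3], [[-8, -4, 0], 2], [[-2, -1, 0], 0.5], [[0, 0, 0], 0]]}}

```text
clock: 44.62
position: [0.6208, 0.0638, 0.0986]
ee_rot: [0.013, -0.565, 0.825, -0.017]
contact_force: [0.4, 0.7, -0.2]
width: 0.0365
```

```bash
python3 -c "
from h import *
st(); plan((*box(23.3,0),54,YAW+90),cap=12)"
```

```text
p [620.8  63.8  98.6] phi -111.2 box 44.3 -1.2 tilt [ 0.042 -0.013] w 36.5 F [ 0.4  0.7 -0.2] t 44.6167
at [620.8  63.8  98.6] -111.2
-> [601.1  71.5  54. ] -108.1 5 rows: [[[0.0,4.6,8.7],-0.6],[[-0.0,4.6,8.7],-0.6],[[-0.1,4.6,8.7],-0.6],[[-0.1,4.6,8.8],-0.6],[[-0.2,4.6,8.7],-0.7]]
```

Request:
{"op": "carry_out", "data": {"series": [[[-0.5, 7.5, 4], -0.9], [[-0.5, 7.5, 9], -0.9], [[-0.5, 5, 10], -0.7], [[0, 1.5, 10], -0.3], [[0, 0, 4], 0], [[0, 0, 0], 0]]}}

```text
clock: 45.12
position: [0.5965, 0.0698, 0.0582]
ee_rot: [0.011, -0.587, 0.809, -0.017]
contact_force: [0.3, 0.4, -0.0]
width: 0.0363
```

```bash
python3 -c "
from h import *
st(); plan((*box(23.3,0),34.5,YAW+90),cap=12)"
```

```text
p [596.5  69.8  58.2] phi -108.1 box 19.4 -3.0 tilt [ 0.038 -0.014] w 36.3 F [ 0.3  0.4 -0. ] t 45.1167
at [596.5  69.8  58.2] -108.1
-> [601.1  71.5  34.5] -108.1 3 rows: [[[-1.0,-1.0,8.0],0.0],[[-1.0,-1.0,7.9],0.0],[[-1.0,-0.9,8.0],0.0]]
```

Request:
{"op": "carry_out", "data": {"series": [[[-1.8, -1.5, 1], 0], [[-1.2, -1, 5], 0], [[0, 0.2, 8], 0], [[0, 0.2, 6], 0], [[0, 0, 2], 0], [[0, 0, 0], 0]]}}

```text
clock: 45.62
position: [0.6019, 0.0707, 0.0349]
ee_rot: [0.012, -0.587, 0.809, -0.018]
contact_force: [0.4, -0.3, 0.1]
width: 0.0366
```

Request:
{"op": "carry_out", "data": {"series": [[[0, 0, 0], 0], [[0, 0, 0], 0], [[0, -5, 0], 0], [[0, -6, 0], 0], [[0, -6, 0], 0], [[0, -6, 0], 0], [[0, -6, 0], 0], [[0, -6, 0], 0]], "fingers": 52}}

```text
clock: 46.28
position: [0.6111, 0.0676, 0.0349]
ee_rot: [-0.006, -0.587, 0.81, 0.004]
contact_force: [-10.9, 3.7, 10.5]
width: 0.0518
```

```bash
python3 -c "
from h import *
st(); print(pose()[0]['qpos'].round(2)); plan((371.5,261.8,65,42.3),start=(598,71,100,-108.1),sym=False,cap=38)"
```

```text
p [611.1  67.6  34.9] phi -108.1 box 33.9 -0.6 tilt [-0.014 -0.001] w 51.8 F [-10.9   3.7  10.5] t 46.2833
[-0.    0.5   1.67 -0.    0.98  1.89]
at [598.  71. 100.] -108.1
-> [371.5 261.8  65. ] 42.3 22 rows: [[[-5.1,12.5,1.7],-6.8],[[-6.5,11.8,1.7],-6.8],[[-7.8,10.9,1.7],-6.8],[[-9.1,9.9,1.7],-6.8],[[-10.2,8.8,1.7],-6.8],[[-11.2,7.5,1.7],-6.8],[[-12.0,6.1,1.7],-6.8],[[-12.6,4.7,1.7],-6.9],[[-13.1,3.1,1.7],-6.9],[[-13.3,1.5,1.8],-6.8],[[-13.4,-0.1,1.7],-6.9],[[-13.3,-1.7,1.8],-6.8],[[-13.0,-3.2,1.7],-6.8],[[-12.6,-4.8,1.8],-6.9],[[-11.9,-6.2,1.7],-6.9],[[-11.1,-7.6,1.8],-6.8],[[-10.1,-8.9,1.7],-6.9],[[-9.0,-10.0,1.8],-6.8],[[-7.7,-11.0,1.7],-6.9],[[-6.3,-11.9,1.8],-6.8],[[-4.9,-12.5,1.7],-6.8],[[-3.3,-13.0,1.8],-6.9]]
```

Request:
{"op": "carry_out", "data": {"series": [[[0, 4, 0], 0], [[0, 6, -1], 0], [[0, 0, -12], 0], [[0, 0, -30], 0], [[0, 0, -30], 0], [[0, 0, -18], 0]]}}

```text
clock: 46.78
position: [0.6005, 0.0706, 0.1247]
ee_rot: [-0.01, -0.587, 0.81, 0.006]
contact_force: [0.7, 0.0, 0.4]
width: 0.0519
```

Request:
{"op": "carry_out", "data": {"series": [[[-5, 12.5, 0], -6.8], [[-6.5, 12, 0], -6.8], [[-8, 11, 0], -6.8], [[-9, 10, 0], -6.8], [[-10, 9, 0], -6.8], [[-11, 7.5, 0], -6.8], [[-12, 6, 0], -6.8], [[-12.5, 4.5, 0], -6.8], [[-13, 3, 0], -6.8], [[-13.5, 1.5, 0], -6.8]]}}

```text
clock: 47.62
position: [0.5071, 0.1547, 0.1358]
ee_rot: [-0.001, 0.948, -0.319, 0.009]
contact_force: [0.0, 0.4, 0.1]
width: 0.0518
```

Request:
{"op": "carry_out", "data": {"series": [[[-13.5, 0, 0], -6.8], [[-13.5, -1.5, 0], -6.8], [[-13, -3, 0], -6.8], [[-12.5, -5, 2], -6.8], [[-12, -6, 4], -6.8], [[-11, -7.5, 6], -6.8], [[-10, -9, 8], -6.8], [[-9, -10, 8], -6.8], [[-7.5, -11, 8], -6.8], [[-6, -12, 8], -6.8]]}}

```text
clock: 48.45
position: [0.4049, 0.2382, 0.0935]
ee_rot: [0.006, 0.955, 0.294, 0.023]
contact_force: [0.2, 0.1, -0.4]
width: 0.0518
```

```bash
python3 -c "
from h import *
st(); plan((371.5,261.8,-1,42.3),sym=False,cap=13);c=grab('top'); cv2.imwrite('pics/t6.png',c[0]); print(*tiles(c),sep='\n')"
```

```text
p [404.9 238.2  93.5] phi 34.3 box -215.0 97.5 tilt [0.048 0.001] w 51.8 F [ 0.2  0.1 -0.4] t 48.45
at [404.9 238.2  93.5] 34.3
-> [371.5 261.8  -1. ] 42.3 8 rows: [[[-2.3,-5.1,11.6],-1.0],[[-2.2,-5.1,11.6],-1.0],[[-2.1,-5.2,11.6],-1.0],[[-2.0,-5.2,11.6],-1.0],[[-1.9,-5.2,11.6],-1.0],[[-1.8,-5.3,11.6],-1.0],[[-1.7,-5.3,11.6],-1.0],[[-1.5,-5.4,11.6],-1.0]]
(array([ 90., 472.]), array([128.3, 489.3,  29.7,  27.4,  88.6]))
(array([118., 460.]), array([153.3, 438.8,  62.3,  56. , -47.8]))
(array([200., 439.]), array([179.7, 269.8, 138.8,  40. ,  35.8]))
(array([190., 354.]), array([348. , 305.4, 121.2,  20.3,  12.1]))
(array([ 97., 331.]), array([402.7, 503.5,  96.2,  25.1,  27.2]))
(array([176., 296.]), array([474.5, 337.3,  95.8,  24.5,  25.5]))
```

View pics/t6.png

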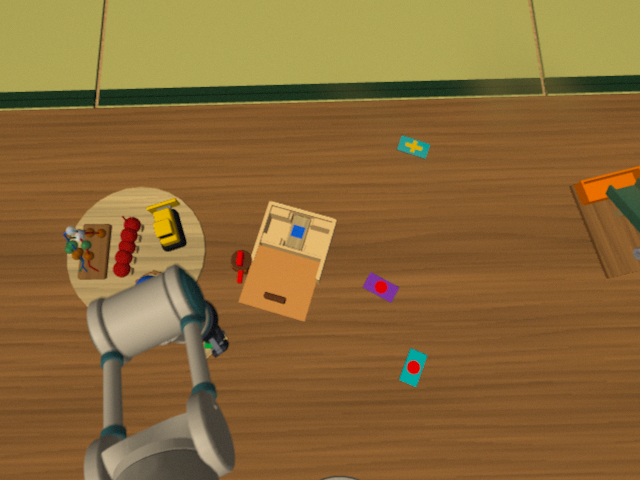

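Request:
{"op": "carry_out", "data": {"series": [[[-3, -9, 8], -2], [[-3, -9, 10], -2], [[-3, -8, 12], -1.5], [[-1.5, -5, 12], -0.7], [[-0.5, -2, 12], 0], [[0, 0, 8], 0], [[0, 0, 0], 0]]}}

```text
clock: 49.08
position: [0.3814, 0.2606, 0.0301]
ee_rot: [0.007, 0.938, 0.344, 0.028]
contact_force: [0.7, 0.5, -0.5]
width: 0.0521
```

```bash
python3 -c "
from h import *
st(); plan((371.5,261.8,-1,42.3),sym=False,cap=13)"
```

```text
p [381.4 260.6  30.1] phi 40.3 box -244.3 111.5 tilt [0.058 0.005] w 52.1 F [ 0.7  0.5 -0.5] t 49.0833
at [381.4 260.6  30.1] 40.3
-> [371.5 261.8  -1. ] 42.3 3 rows: [[[-2.7,-2.8,10.2],-0.7],[[-2.7,-2.8,10.1],-0.6],[[-2.7,-2.9,10.2],-0.7]]
```

Request:
{"op": "carry_out", "data": {"series": [[[-3.5, -4, 6], -0.9], [[-3, -3.5, 9], -0.7], [[-1.5, -2, 9], -0.4], [[0, -0.5, 7], 0], [[0, 0, 2], 0], [[0, 0, 0.5], 0]]}}

```text
clock: 49.58
position: [0.3748, 0.2641, -0.0018]
ee_rot: [0.008, 0.933, 0.359, 0.032]
contact_force: [-2.9, -0.7, 11.2]
width: 0.0519
```

Request:
{"op": "carry_out", "data": {"series": [[[0, 0, 0.3], 0], [[0, 0, 0.3], 0], [[0, 0, 0.3], 0], [[0, 0, 0], 0]], "fingers": 25}}

```text
clock: 49.92
position: [0.3698, 0.2589, 0.0013]
ee_rot: [0.01, 0.933, 0.36, 0.026]
contact_force: [0.5, 0.1, 0.4]
width: 0.0363
```

```bash
python3 -c "
from h import *
st(); 
import h
s,p,f,M=pose(); d=np.array([371.5,261.8])-p[:2]; off=d@M[:2,1]; print('off',off)
for e in(71.9,): 
    b=box(22-off,0); plan((*b,100,e),start=(*(p-M[:,2]*90),f),sym=False,cap=32)"
```

```text
p [369.8 258.9   1.3] phi 42.2 box -254.9 106.3 tilt [ 0.056 -0.001] w 36.3 F [0.5 0.1 0.4] t 49.9167
off -0.9485760523350959
at [364.7 259.   91.2] 42.2
-> [600.8  71.6 100. ] 71.9 10 rows: [[[4.9,29.8,0.5],-3.0],[[3.4,30.0,0.5],-3.0],[[1.8,30.1,0.5],-3.0],[[0.2,30.1,0.4],-3.0],[[-1.4,30.1,0.5],-2.9],[[-2.9,30.0,0.4],-3.0],[[-4.5,29.8,0.5],-2.9],[[-6.0,29.6,0.4],-3.0],[[-7.5,29.2,0.5],-2.9],[[-8.9,28.8,0.4],-3.0]]
```

Request:
{"op": "carry_out", "data": {"series": [[[0, 0, -12], 0], [[0, 0, -30], 0], [[0, 0, -35], 0], [[0, 2, -30], 0], [[5, 29, -10], -3], [[3.5, 30, -2], -3], [[2, 30, -2], -3], [[0, 30, -1], -3], [[-1.5, 30, 0], -3], [[-3, 30, 0], -3]]}}

```text
clock: 50.75
position: [0.51, 0.1461, 0.1386]
ee_rot: [0.014, 0.86, 0.51, 0.027]
contact_force: [-0.1, -0.1, 0.2]
width: 0.0364
```

Request:
{"op": "carry_out", "data": {"series": [[[-4.5, 29, 0], -3], [[-6, 27, 0], -3], [[-6, 23, 0], -2.5], [[-6, 17, 0], -2.5], [[-4, 10, 0], -1.5], [[-1, 4, 0], -0.5], [[0, 0, 0], 0]]}}

```text
clock: 51.33
position: [0.6133, 0.0663, 0.1433]
ee_rot: [0.021, 0.795, 0.605, 0.028]
contact_force: [0.1, 0.1, -0.2]
width: 0.0364
```

```bash
python3 -c "
from h import *
st(); plan((*box(23,0),62,71.9),cap=12)"
```

```text
p [613.3  66.3 143.3] phi 74.6 box 36.5 -1.1 tilt [0.07  0.001] w 36.4 F [ 0.1  0.1 -0.2] t 51.3333
at [613.3  66.3 143.3] 74.6
-> [600.9  71.6  62. ] 71.9 7 rows: [[[0.0,-2.7,11.5],0.4],[[0.0,-2.7,11.5],0.4],[[-0.0,-2.7,11.4],0.4],[[-0.0,-2.7,11.5],0.4],[[-0.1,-2.7,11.4],0.4],[[-0.1,-2.7,11.5],0.3],[[-0.0,-2.6,11.4],0.4]]
```

Request:
{"op": "carry_out", "data": {"series": [[[0.5, -4.5, 9], 0.7], [[0.5, -4.5, 12], 0.7], [[0.5, -4, 13], 0.6], [[0.5, -2.5, 13], 0.4], [[0.5, -1.5, 13], 0.3], [[0.5, -1, 12], 0], [[0, 0, 6], 0], [[0, 0, 0], 0]]}}

```text
clock: 52.0
position: [0.5918, 0.0812, 0.0572]
ee_rot: [0.016, 0.811, 0.584, 0.026]
contact_force: [-0.2, -0.4, 0.0]
width: 0.0365
```

```bash
python3 -c "
from h import *
st(); plan((*box(23,0),43,71.9),cap=12)"
```

```text
p [591.8  81.2  57.2] phi 71.5 box 11.3 6.4 tilt [0.062 0.004] w 36.5 F [-0.2 -0.4  0. ] t 52.0
at [591.8  81.2  57.2] 71.5
-> [600.9  71.6  43. ] 71.9 2 rows: [[[-3.3,5.4,7.3],-0.2],[[-3.4,5.5,7.4],-0.2]]
```

Request:
{"op": "carry_out", "data": {"series": [[[-2.5, 4.5, 0.5], -0.2], [[-2.5, 4.5, 0.5], 0], [[-1, 2, 0], 0], [[0, 0, 0], 0], [[0, 0, 0], 0]]}}

```text
clock: 52.42
position: [0.6012, 0.0722, 0.0582]
ee_rot: [0.017, 0.81, 0.585, 0.027]
contact_force: [1.2, -0.0, 0.3]
width: 0.0365
```

```bash
python3 -c "
from h import *
st(); plan((*box(23,0),43,71.9),cap=12)"
```

```text
p [601.2  72.2  58.2] phi 71.8 box 23.1 0.8 tilt [0.064 0.004] w 36.5 F [ 1.2 -0.   0.3] t 52.4167
at [601.2  72.2  58.2] 71.8
-> [600.9  71.6  43. ] 71.9 2 rows: [[[-0.6,-0.5,7.6],-0.1],[[-0.5,-0.5,7.5],-0.0]]
```

Request:
{"op": "carry_out", "data": {"series": [[[-0.3, -0.3, 5], 0], [[-0.2, -0.3, 6], 0], [[0, -0.2, 4], 0], [[0, 0, 1.5], 0], [[0, 0, 0], 0]]}}

```text
clock: 52.83
position: [0.6024, 0.0716, 0.0411]
ee_rot: [0.018, 0.81, 0.585, 0.028]
contact_force: [0.0, 0.2, -1.2]
width: 0.0366
```

Request:
{"op": "carry_out", "data": {"series": [[[0, 0, 0], 0], [[0, 0, 0], 0], [[0, -1, 7], 0], [[0, -1, 8], 0], [[0, 3, 2], 0], [[0, 0, 0], 0]], "fingers": 54}}

```text
clock: 53.33
position: [0.6044, 0.0716, 0.0223]
ee_rot: [0.018, 0.81, 0.585, 0.028]
contact_force: [0.0, -0.4, 0.5]
width: 0.0541
```

Request:
{"op": "carry_out", "data": {"series": [[[0, 6, 0], 0], [[0, 6, 0], 0], [[0, 6, 0], 0], [[0, 6, 0], 0], [[0, 6, 0], 0], [[0, 6, 0], 0], [[0, 6, 0], 0], [[0, 6, 0], 0]]}}

```text
clock: 54.0
position: [0.6109, 0.0693, 0.0206]
ee_rot: [-0.017, 0.81, 0.587, -0.001]
contact_force: [-11.8, 5.3, 10.1]
width: 0.0543
```

```bash
python3 -c "
from h import *
st(); plan((*box(-140,0),110,YAW),start=(600,72,125,71.9),cap=30)
c=grab('side'); cv2.imwrite('pics/s2.png',cv2.resize(c[0][180:280,240:390],None,fx=4,fy=4))"
```

```text
p [610.9  69.3  20.6] phi 71.8 box 33.2 0.9 tilt [-0.021  0.026] w 54.3 F [-11.8   5.3  10.1] t 54.0
at [600.  72. 125.] 71.9
-> [445.9 122.2 110. ] -18.1 13 rows: [[[-0.0,-12.4,1.5],6.9],[[-1.5,-12.3,1.5],6.9],[[-3.0,-12.1,1.5],6.9],[[-4.4,-11.6,1.5],6.9],[[-5.8,-11.0,1.5],6.9],[[-7.1,-10.2,1.5],6.9],[[-8.2,-9.3,1.5],6.9],[[-9.3,-8.2,1.5],7.0],[[-10.3,-7.1,1.5],6.9],[[-11.0,-5.8,1.5],7.0],[[-11.6,-4.4,1.5],6.9],[[-12.1,-2.9,1.5],7.0],[[-12.4,-1.4,1.6],6.9]]
```

Request:
{"op": "carry_out", "data": {"series": [[[0, -5, 0], 0], [[0, -5, -2], 0], [[0, 0, -12], 0], [[0, 0, -30], 0], [[0, 0, -30], 0], [[0, 0, -20], 0]]}}

```text
clock: 54.55
position: [0.601, 0.0698, 0.1133]
ee_rot: [-0.02, 0.81, 0.587, -0.005]
contact_force: [0.8, 0.1, 0.2]
width: 0.0543
```

Request:
{"op": "carry_out", "data": {"series": [[[0, -25, 0], 0], [[0, -32, 0], 0], [[0, -32, 0], 0], [[0, -32, 0], 0], [[0, -28, 0], 0], [[0, -18, 0], 0], [[0, -8, 0], 0], [[0, -2, 0], 0], [[0, 0, 0], 0]], "fingers": 8}}

```text
clock: 55.3
position: [0.4415, 0.1239, 0.1275]
ee_rot: [-0.008, 0.811, 0.585, 0.01]
contact_force: [0.3, 0.0, -0.3]
width: 0.0081
```

```bash
python3 -c "
from h import *
st(); plan((*box(-163,0),110,71.9),(*box(-163,0),62,71.9),cap=20)
c=grab('top'); cv2.imwrite('pics/t7.png',cv2.resize(c[0][190:340,210:360],None,fx=4,fy=4))"
```

```text
p [441.5 123.9 127.5] phi 71.7 box -144.8 0.2 tilt [0.007 0.024] w 8.1 F [ 0.3  0.  -0.3] t 55.3
at [441.5 123.9 127.5] 71.7
-> [424.1 129.3 110. ] 71.9 2 rows: [[[-0.4,-9.1,8.8],-0.1],[[-0.3,-9.1,8.7],-0.1]]
-> [424.1 129.3  62. ] 71.9 3 rows: [[[-0.4,0.0,16.0],-0.0],[[-0.4,0.0,16.0],-0.0],[[-0.4,0.0,16.0],-0.0]]
```

View pics/t7.png

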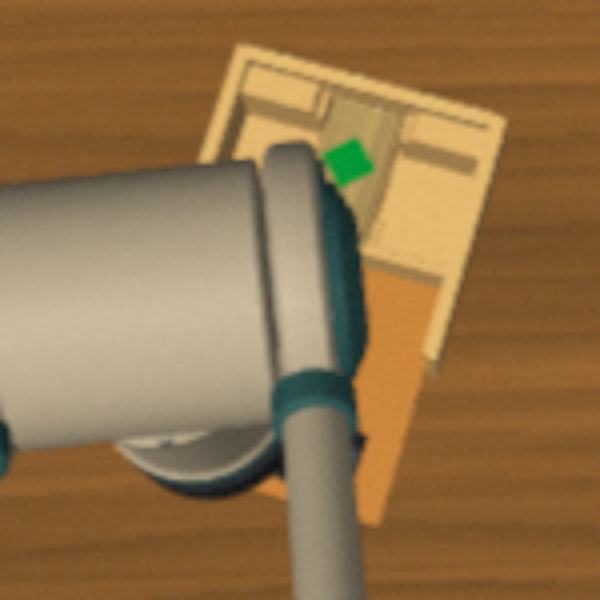

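Request:
{"op": "carry_out", "data": {"series": [[[0, -9, 6], 0], [[0, -9, 10], 0], [[0, 0, 14], 0], [[0, 0, 14], 0], [[0, 0, 12], 0], [[0, 0, 6], 0], [[0, 0, 0], 0]]}}

```text
clock: 55.93
position: [0.4331, 0.1303, 0.0619]
ee_rot: [-0.005, 0.812, 0.583, 0.013]
contact_force: [-0.2, 0.1, -0.6]
width: 0.0081
```

Request:
{"op": "carry_out", "data": {"series": [[[0, 8, 0], 0], [[0, 12, 0], 0], [[0, 13, 0], 0], [[0, 13, 0], 0], [[0, 13, 0], 0], [[0, 12, 0], 0], [[0, 8, 0], 0]]}}

```text
clock: 56.52
position: [0.5131, 0.1033, 0.0619]
ee_rot: [-0.008, 0.813, 0.583, 0.011]
contact_force: [-0.9, 1.3, -0.5]
width: 0.0079
```

```bash
python3 -c "
from h import *
st()"
```

```text
p [513.1 103.3  61.9] phi 71.3 box -70.3 2.9 tilt [0.009 0.026] w 7.9 F [-0.9  1.3 -0.5] t 56.5167
```

Request:
{"op": "carry_out", "data": {"series": [[[0, 6, 0], 0], [[0, 7, 0], 0], [[0, 8, 0], 0], [[0, 9, 0], 0], [[0, 9, 0], 0], [[0, 9, 0], 0]]}}

```text
clock: 57.02
position: [0.5246, 0.0993, 0.0614]
ee_rot: [-0.042, 0.814, 0.579, -0.014]
contact_force: [-18.1, 8.7, 18.5]
width: 0.0081
```

Request:
{"op": "carry_out", "data": {"series": [[[0, -6, 0], 0], [[0, -6, 0], 0], [[0, 0, -25], 0], [[0, 0, -30], 0], [[0, 0, -12], 0], [[0, 0, 0], 0]]}}

```text
clock: 57.52
position: [0.5222, 0.0974, 0.1329]
ee_rot: [-0.039, 0.814, 0.579, -0.012]
contact_force: [-0.0, 0.6, -0.6]
width: 0.0084
```

```bash
python3 -c "
from h import *
st(); print('pushed to', (np.array([0,0]))); plan((*box(-75,90),118,YAW-90),sym=False,cap=30)
c=grab('top'); cv2.imwrite('pics/t8.png',cv2.resize(c[0][190:340,210:360],None,fx=4,fy=4))"
```

```text
p [522.2  97.4 132.9] phi 70.8 box -59.8 0.1 tilt [-0.065  0.048] w 8.4 F [-0.   0.6 -0.6] t 57.5167
pushed to [0 0]
at [522.2  97.4 132.9] 70.8
-> [535.7 187.5 118. ] -108.1 26 rows: [[[3.4,-0.6,0.7],6.9],[[3.3,-1.0,0.7],6.9],[[3.2,-1.4,0.7],6.9],[[3.0,-1.8,0.7],6.9],[[2.8,-2.1,0.7],6.9],[[2.5,-2.4,0.7],6.9],[[2.2,-2.7,0.7],6.9],[[1.8,-3.0,0.7],6.9],[[1.5,-3.2,0.7],6.9],[[1.1,-3.3,0.7],6.9],[[0.7,-3.4,0.7],6.9],[[0.3,-3.5,0.7],6.9],[[-0.2,-3.5,0.7],6.9],[[-0.6,-3.4,0.7],6.9],[[-1.0,-3.3,0.7],6.9],[[-1.4,-3.2,0.7],6.9],[[-1.8,-3.0,0.7],6.8],[[-2.1,-2.8,0.7],6.9],[[-2.4,-2.5,0.7],6.8],[[-2.7,-2.2,0.7],6.9],[[-2.9,-1.9,0.7],6.8],[[-3.1,-1.5,0.7],6.9],[[-3.3,-1.1,0.7],6.8],[[-3.4,-0.7,0.7],6.9],[[-3.5,-0.3,0.8],6.8],[[-3.4,0.2,0.7],6.9]]
```

View pics/t8.png

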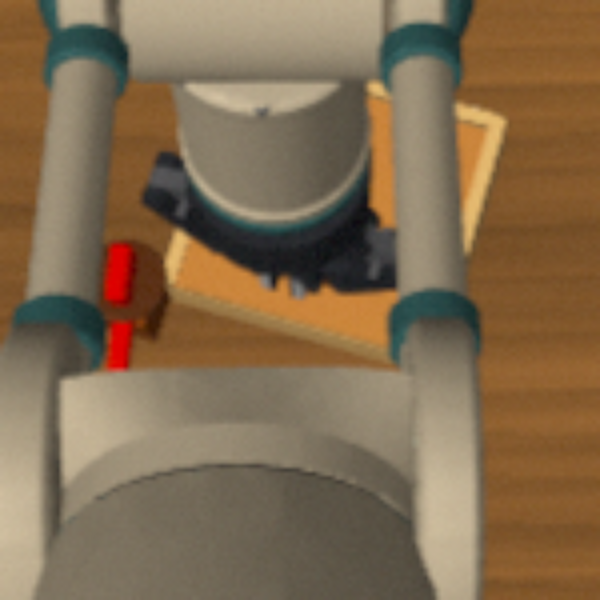

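Request:
{"op": "carry_out", "data": {"series": [[[3.5, -0.5, 0], 6.9], [[3.5, -1, 0], 6.9], [[3, -1.5, 0], 6.9], [[3, -2, 0], 6.9], [[3, -2, 0], 6.9], [[2.5, -2.5, 0], 6.9], [[2, -2.5, 0], 6.9], [[2, -3, 0], 6.9], [[1.5, -3, 0], 6.9], [[1, -3.5, 0], 6.9]], "fingers": 40}}

```text
clock: 58.4
position: [0.53, 0.1286, 0.1231]
ee_rot: [-0.021, 0.999, -0.006, -0.033]
contact_force: [-0.1, -0.1, -0.4]
width: 0.0401
```

Request:
{"op": "carry_out", "data": {"series": [[[0.5, -3.5, 1], 6.9], [[0, -3.5, 1], 6.9], [[0, -3.5, 1], 6.9], [[-0.5, -3.5, 1], 6.9], [[-1, -3.5, 1], 6.9], [[-1.5, -3, 1], 6.9], [[-2, -3, 1], 6.9], [[-2, -3, 1], 6.9], [[-2.5, -2.5, 1], 6.9], [[-2.5, -2, 1], 6.9]]}}

```text
clock: 59.23
position: [0.5369, 0.161, 0.1002]
ee_rot: [0.007, 0.807, -0.59, -0.039]
contact_force: [-0.0, -0.2, 0.4]
width: 0.04
```

Request:
{"op": "carry_out", "data": {"series": [[[-3, -2, 1], 6.9], [[-3, -1.5, 1], 6.9], [[-3, -1, 1], 6.9], [[-3, -0.5, 1], 6], [[-2, 0, 1], 4], [[-1, 0, 0], 2], [[0, 0, 0], 0]]}}

```text
clock: 59.82
position: [0.5397, 0.1748, 0.0867]
ee_rot: [-0.022, -0.597, 0.801, 0.034]
contact_force: [0.1, -0.9, 0.0]
width: 0.0398
```

```bash
python3 -c "
from h import *
st(); print(pose()[0]['qpos'].round(2)); plan((*box(-75,90),102,YAW-90),(*box(-75,90),76,YAW-90),sym=False,cap=12)"
```

```text
p [539.7 174.8  86.7] phi -106.6 box -67.2 79.1 tilt [-0.076  0.029] w 39.8 F [ 0.1 -0.9  0. ] t 59.8167
[0.16 0.41 1.68 0.05 1.12 2.  ]
at [539.7 174.8  86.7] -106.6
-> [535.7 187.5 102. ] -108.1 2 rows: [[[-5.6,4.3,-7.3],0.7],[[-5.5,4.5,-7.3],0.8]]
-> [535.7 187.5  76. ] -108.1 3 rows: [[[0.0,-0.7,8.7],-0.0],[[0.1,-0.7,8.6],-0.0],[[0.0,-0.7,8.7],-0.0]]
```

Request:
{"op": "carry_out", "data": {"series": [[[-4, 3, 0], 0.7], [[-4, 3, 0], 0.7], [[-2, 1.5, 1], 0], [[-0.5, 0, 3], 0], [[0, 0, 3], 0], [[0, 0, 0], 0]]}}

```text
clock: 60.32
position: [0.5341, 0.188, 0.077]
ee_rot: [-0.023, -0.588, 0.808, 0.034]
contact_force: [-0.8, 0.6, -0.2]
width: 0.0397
```

Request:
{"op": "carry_out", "data": {"series": [[[0, 0, 0], 0], [[0, 0, 0], 0], [[0, 0, 0], 0], [[0, 0, 0], 0]], "fingers": 5, "squeeze": 60}}

```text
clock: 60.65
position: [0.5337, 0.1877, 0.0768]
ee_rot: [-0.024, -0.588, 0.808, 0.034]
contact_force: [0.3, 0.2, -1.1]
width: 0.0103
```

```bash
python3 -c "
from h import *
st(); print(pose()[0]['moment'].round(2),pose()[0]['qpos'].round(2))
c=grab('side'); q=proj(c,(*box(-75,90)/1000,.07)); u,v=q.astype(int); cv2.imwrite('pics/s3.png',cv2.resize(c[0][v-50:v+50,u-65:u+65],None,fx=5,fy=5))"
```

```text
p [533.7 187.7  76.8] phi -107.9 box -76.9 89.5 tilt [-0.078  0.027] w 10.3 F [ 0.3  0.2 -1.1] t 60.65
[ 0.09 -0.04  0.08] [0.19 0.42 1.7  0.05 1.09 2.05]
```

View pics/s3.png

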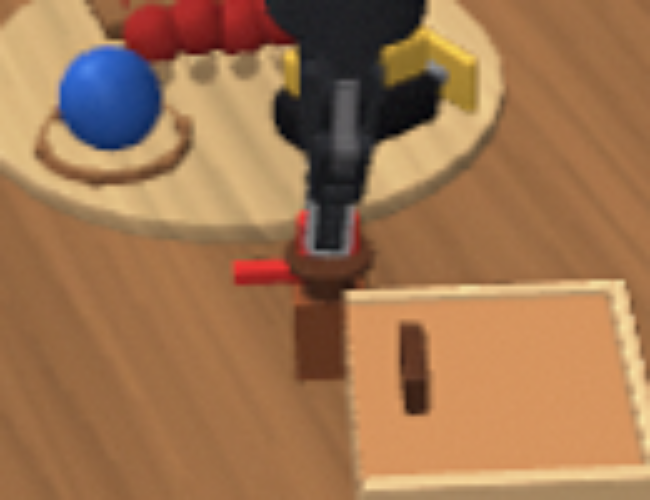

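Request:
{"op": "carry_out", "data": {"series": [[[0, 0, 6], 0], [[0, 0, 7], 0], [[0, 0, 8], 0], [[0, 0, 8], 0]]}}

```text
clock: 61.03
position: [0.5339, 0.1878, 0.0713]
ee_rot: [-0.02, -0.589, 0.807, 0.032]
contact_force: [-11.0, -4.8, 47.0]
width: 0.0106
```

Request:
{"op": "carry_out", "data": {"series": [[[0, 0, 4], -6.5], [[0, 0, 4], -6.5], [[0, 0, 4], -6.5], [[0, 0, 4], -6.5], [[0, 0, 4], -6.5], [[0, 0, 4], -6.5], [[0, 0, 4], -6.5], [[0, 0, 4], -6.5], [[0, 0, 4], -6.5], [[0, 0, 4], -6.5]]}}

```text
clock: 61.87
position: [0.5347, 0.1869, 0.0712]
ee_rot: [-0.005, 0.94, -0.339, -0.026]
contact_force: [-5.3, 1.0, 22.3]
width: 0.0106
```

```bash
python3 -c "
from h import *
st(); print(pose()[0]['moment'].round(2),pose()[0]['qpos'].round(2))
c=grab('side'); q=proj(c,(*box(-75,90)/1000,.07)); u,v=q.astype(int); cv2.imwrite('pics/s4.png',cv2.resize(c[0][v-50:v+50,u-65:u+65],None,fx=5,fy=5))"
```

```text
p [534.7 186.9  71.2] phi -39.7 box -75.7 89.1 tilt [-0.045  0.027] w 10.6 F [-5.3  1.  22.3] t 61.8667
[-0.42  1.07 -0.13] [0.19 0.41 1.73 0.04 1.04 0.86]
```

View pics/s4.png

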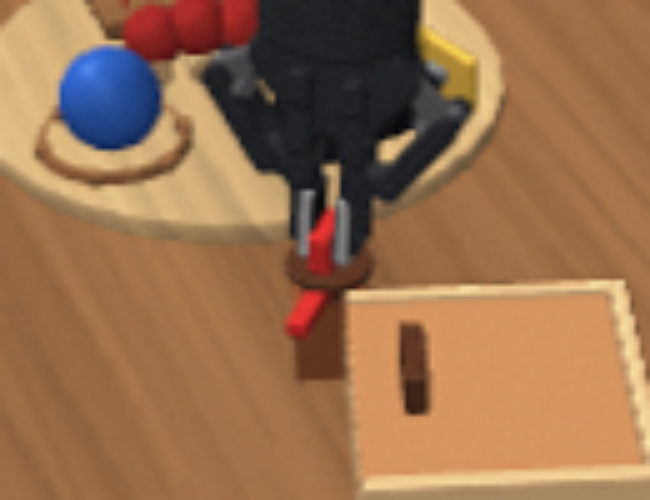

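Request:
{"op": "carry_out", "data": {"series": [[[0, 0, 4], -6.5], [[0, 0, 4], -6.5], [[0, 0, 4], -5], [[0, 0, 5], -2], [[0, 0, 6], 0], [[0, 0, 6], 0], [[0, 0, 3], 0]]}}

```text
clock: 62.5
position: [0.535, 0.1875, 0.071]
ee_rot: [-0.012, 0.987, -0.157, -0.016]
contact_force: [-1.9, 0.7, -0.9]
width: 0.0104
```

```bash
python3 -c "
from h import *
st(); print(pose()[0]['moment'].round(2))"
```

```text
p [535.  187.5  71. ] phi -18.1 box -75.7 89.8 tilt [-0.028  0.028] w 10.4 F [-1.9  0.7 -0.9] t 62.5
[-0.45  0.08 -0.1 ]
```

Request:
{"op": "carry_out", "data": {"series": [[[0, 0, 6], 0], [[0, 0, 8], 0], [[0, 0, 8], 0], [[0, 0, 6], 0]]}}

```text
clock: 62.83
position: [0.5353, 0.1879, 0.0705]
ee_rot: [-0.013, 0.988, -0.156, -0.01]
contact_force: [-7.4, -3.1, 23.2]
width: 0.0102
```

Request:
{"op": "carry_out", "data": {"series": [[[0, 0, 0], 0], [[0, 0, 0], 0], [[0, 0, 0], 0], [[0, 0, 0], 0], [[0, 0, -12], 0], [[0, 0, -25], 0], [[0, 0, -30], 0], [[0, 0, -30], 0], [[0, 0, -20], 0]], "fingers": 36}}

```text
clock: 63.58
position: [0.5334, 0.1835, 0.1847]
ee_rot: [-0.011, 0.987, -0.157, -0.017]
contact_force: [0.5, -0.1, -0.7]
width: 0.0361
```

Request:
{"op": "carry_out", "data": {"series": [[[-15, 0, -15], 0], [[-30, 0, -10], 0], [[-35, 0, 0], 0], [[-35, 0, 0], 0], [[-35, 0, 0], 0], [[-30, 0, 0], 0], [[-10, 0, 0], 0], [[0, 0, 0], 0]]}}

```text
clock: 64.25
position: [0.3533, 0.2434, 0.2146]
ee_rot: [-0.011, 0.987, -0.16, -0.015]
contact_force: [-0.3, 0.2, 0.3]
width: 0.0361
```

```bash
python3 -c "
from h import *
st()
c=grab('side'); d=grab('top'); b=box(-75,90)/1000
u,v=proj(c,(*b,.06)).astype(int); A=cv2.resize(c[0][v-45:v+65,u-45:u+85],(520,440),interpolation=cv2.INTER_CUBIC)
B=cv2.resize(d[0][190:320,215:345],(270,270),interpolation=cv2.INTER_CUBIC)
o=np.zeros((440,790,3),np.uint8); o[:,:520]=A; o[:270,520:]=B; cv2.imwrite('pics/fin.png',o)
hs=cv2.cvtColor(d[0],cv2.COLOR_BGR2HSV)
m=((hs[...,0]<6)&(hs[...,1]>230)&(hs[...,2]>120)).astype(np.uint8); n=np.zeros_like(m); n[235:290,220:300]=m[235:290,220:300]
for k in cv2.findContours(n,cv2.RETR_EXTERNAL,cv2.CHAIN_APPROX_NONE)[0]:
    for z in(.088,.052):
        Q=np.array([cast(d,p[0],z)[:2] for p in k])*1000; r=cv2.minAreaRect(Q.astype(np.float32)); e=np.array(r[0])-BC
        print(z,'box',(e@ux).round(1),(e@uy).round(1),np.round(r[1],1),round(r[2]-YAW,1))
print(hs[230:300:8,250:330:10,2].shape)
bm=(hs[...,2]<125)&(hs[...,0]<16); w=np.zeros_like(m); w[235:275,270:310]=bm[235:275,270:310]
k=max(cv2.findContours(w,cv2.RETR_EXTERNAL,cv2.CHAIN_APPROX_NONE)[0],key=cv2.contourArea); Q=np.array([cast(d,p[0],.077)[:2] for p in k])*1000; r=cv2.minAreaRect(Q.astype(np.float32)); e=np.array(r[0])-BC; print('bar',(e@ux).round(1),(e@uy).round(1),np.round(r[1],1))"
```

```text
p [353.3 243.4 214.6] phi -18.4 box -265.7 86.4 tilt [-0.026  0.026] w 36.1 F [-0.3  0.2  0.3] t 64.25
0.088 box -79.6 51.2 [25.3  9.5] 90.5
0.052 box -74.2 57.7 [26.2  9.9] 90.5
0.088 box -75.8 88.8 [29.5 12.9] 88.0
0.052 box -70.3 96.8 [30.6 13.4] 88.0
(9, 8)
bar -40.8 -1.3 [43.7 14.3]
```

View pics/fin.png

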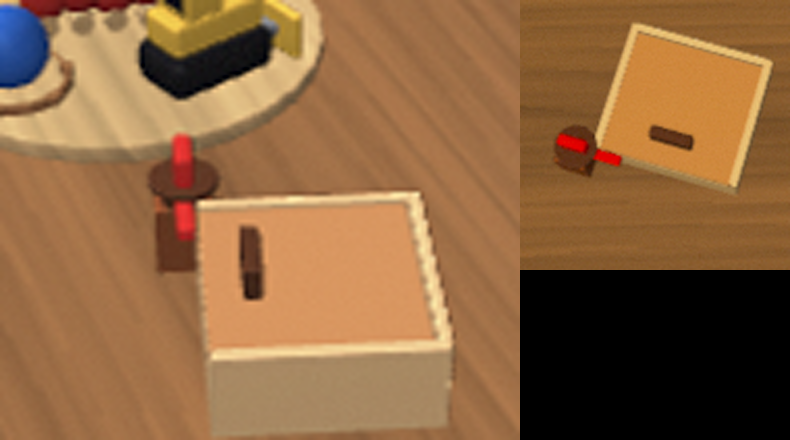

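```bash
python3 -c "
from rig import manip
print(manip.sign_off())"
```

```text
the job is handed in; nothing more can be done
None
```

I stacked all seven picture tiles in the well, slid the lid shut, locked it with the red peg and handed the job in at about 64 s. The purple and turquoise look-alikes and the turntable toys were left alone.

**Last checks:**
- **Tiles:** after the last tile went in, the top view showed it lying flat on the pile between the guides. I did not check the pile again once the lid was closed.
- **Lid:** I pushed it home against about 20 N, more than the 8 to 10 N the ridge needs. In the last picture its bar sits 40.8 mm toward -x (40 is fully closed), which agrees within the camera's accuracy of about 2 mm.
- **Peg turn:** the gripper finished at the box's own angle. In the picture the wing is square across behind the lid within about 2°, and it stayed there after release.
- **Peg press:** this is the least certain check. The gripper went down 6.3 mm of the 6.5 mm travel and met up to 47 N, so I take the peg to be home. The camera height agrees but is only a weak check, and part of that travel could be the fingers slipping on the grip.

**What went wrong on the way:**
- My first grasp of the red-disc tile closed above it, so I went lower and gripped it again.
- The yellow-cross tile touched a guide and had to be lifted and re-centred.
- The tool drifted in tilt, up to about 6°. I corrected it several times by pushing the fingers against the fixed box, with readings of up to about 16 N.

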